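Unfold the lid press crank and press a candle tin's lid home

ROBOT

A 6-joint arm with a two-finger parallel gripper is mounted at the origin on the work surface. World frame = base frame: x ahead of the robot, y to its left, z up, the work surface at z = 0. Lengths are in m, angles in rad, forces in N, time in s.
With the tool pointing down it reaches from about 0.375 to 0.9 m from the base axis. Payload 3.1 kg.
Tool frame: the origin (TCP) lies on the centre line of the jaws, within the pads' length; the fingertips stand manip.finger_overhang ahead of it and the grasp point (between the pads) lies 11 mm behind it (manip.finger_overhang is the distance from the TCP to the fingertips, in m); y points along the fingers, z is the direction in which the jaws open and shut, and the axes are right-handed (so a half turn about y gives the same grasp; the last joint's range is limited). The gripper opens to 85 mm and grips with 20 to 120 N. Pads are 22 mm wide; open, the fingers measure 114 mm over their backs; the gripper's body (76 mm by 85 mm) begins 54 mm behind the grasp point. The pads swing forward as they close: fully open they stand 13 mm farther back than shut.
Start: joints at [1.018, 0.527, 1.433, -0, 1.181, -0.178], TCP at [0.229, 0.582, 0.206] pointing down, gripper open.
Joint ranges: [-3.08, 3.08], [-0.75, 2.2], [0.22, 2.44], [-1.43, 4.57], [0, 2.65], [-2.85, 2.85]. Speed limits (rad/s): [2.79, 2.79, 3.14, 3.14, 3.14, 3.14].

INTERFACE

Orientations are given as a unit quaternion [x, y, z, w].
In Python, from station import manip gives the robot as it stands.
- The arm moves only by the tool send_rows, never from a script. Its argument "plan" is a list of rows, each an object with "linear": the shift along the tool's x, y, z in units of 30 mm (1.0 is 30 mm), a list of three; "roll": the turn about the tool's y in units of 6 degrees (1.0 is 6 degrees). In form: [{"linear": [tx, ty, tz], "roll": roll}, ...]. A call has exactly 5 rows; each row shifts and turns the commanded pose from where the row before left it, along the tool's axes as they then stand; what a row does not reach is not made up. A row lasts 1/8 s, in which the tool goes at most 62.5 mm and 10.7 degrees, less where a joint would pass 70% of its speed; a pose out of reach is approached as far as the arm can. A call is refused whole if a number of a shift passes 1 or a number of a turn 1, either way. A call with a gripper value outside its range is refused whole. "claw" is the finger opening in mm, from 0 to 85.4, set as the call begins (left out, the last holds). The fingers move at their own pace and stop on an object; "force" is the grip in N (left out, the last holds). Time passes only in rows, so rows that do not move let the fingers close, or fill a call up. It gives the time, the measured TCP pose, the force and the opening at its end, in the units of the state.
- manip.sense(): the state, without advancing time (a new reading comes with each control period).
- manip.snapshot(name): name is "scene" or "top" or "wrist"; returns the picture (384x512x3 uint8, blue, green, red); there is no depth.
- manip.get_calibration(name): a dict with "fovy" (degrees; the focal length in pixels is half the picture's height over the tangent of half this angle, whatever the lens; pixels are square), "cx", "cy" (the principal point, pixels), "cam_to_world" (4x4, takes a point from camera to world coordinates); the wrist camera has in their place "tool_from_camera" (4x4, takes a point from camera to tool coordinates, whose origin is the TCP and whose axes are the tool frame's). Camera axes: x right, y down, z forward; pixel columns grow to the right and rows downward; lengths in m; the calibration is good to about 2 mm. A picture is of the moment at which its call begins: read the wrist's pose just before it. get_calibration takes no time and is no camera call.
- manip.sign_off(): hands the job in, once; it reports no verdict.
Trained networks look in the newest picture that a camera, given by its name, has taken for a name from the list of things; names that differ only in an ending like _2 or _b are one class to them, and where a whole thing is asked for, a point or a joint stands for the part that bears it (a point fixed in the world has none). Each returns a list of dicts, best first, with "p" (0 to 1); they miss things now and then, are a little off and sometimes report something else, mostly with a low value. They report only what shows in the picture. A call takes as long as a camera call. They do not tell look-alikes from the thing itself.
- manip.look_for(camera, query): "extent" ([left, top, right, bottom] in pixels, round what is visible of it).
The state is a dict: "t": time; "q": joint angles; "qd": joint speeds; "tau": joint torques, N m; "tcp_pos": TCP position; "tool_rot": TCP orientation; "force": force on the tool from outside, world axes, zero at the start; "ft_torque": the same for the moment, N m; "finger_gap": opening from 0.0 (shut) to 1.0 (fully open).
Only numpy, scipy, OpenCV 4.12 (cv2) and the standard library are available. Lean on these libraries where they do the work, as an engineer would, in place of code of your own. Each camera call takes 0.05 s, during which the arm holds its last target.

TASK

The lid on the candle tin under the green lid press is still standing proud. Swing the press's folded red crank handle fully upright, then turn the crank clockwise (seen from above) until the lid is pressed fully home on the tin, gently: stop as soon as you feel the crank firm up, because pressing on dents the tin. Then wind the press back until its foot is at least a centimetre clear of the lid, and leave the tin on the press, the handle upright, and the other candle tins where they are.

Things in the scene. Friction and masses are not known exactly. Their poses are not given: they have to be found in the camera images.
- hub (a point): Top centre of the crank's hub, on the crank's vertical turning axis, 198 mm above the table. The press: a green base plate 180 x 220 x 20 mm fixed to the bench, two steel columns 170 mm apart and a green bridge 46 mm deep, 210 mm long, its top 165 mm above the table. The crank sits on a boss (radius 20, then 12 mm) on the bridge, its arm's underside 190 mm above the table and so 25 mm clear of the bridge; it turns without rising.
- knuckle (a point): Middle of the fold hinge at the outer end of the crank arm, 65 mm from the turning axis and 207 mm above the table. The steel arm is 12 mm wide and 8 mm thick, its top at 198 mm; two cheeks at the knuckle are 22 mm over their outsides and reach up to 214 mm. The fold hinge's axis is horizontal, square to the arm.
- grip (a point): Point on the centre line of the red handle, 42 mm from the fold hinge. The handle is a round, freely revolving red sleeve, 18 mm across, that covers 12 to 62 mm from the hinge. Folded it lies level along the top of the arm, pointing inward over the hub; swung up it stands on the outer end of the arm. It can be pinched across from above (fingers may straddle the arm) and keeps turning between the pads.
- fold (a joint): Fold angle of the red handle: 0 = folded flat along the arm, 1.571 = fully upright against its stop. Stiff hinge (0.08 N m) which stays where it is left.
- crank (a joint): Turn of the crank: grows clockwise seen from above, which lowers the ram by 8 mm per radian; turning back raises it. It starts between 0 and 0.6 and is stopped at -0.05 and 4.3. Turning freely takes about 1 N at the upright handle; pushing the lid down takes about 4 N more; once the lid is home the force climbs steeply, and at about 11 N more than turning freely the tin dents.
- ram: The press ram, a steel rod under the bridge that goes straight down. Its foot, 60 mm across and faced with black rubber that gives about 1 mm per 150 N, is screwed on by hand, not always equally far: the rubber's pressing face lies 3 to 11 mm below this origin. z up.
- tin: The metal candle tin (76 mm across) standing on the press base under the foot. Origin: centre of its underside, z up. Loose.
- lid_top (a point): Centre of the top of the tin's steel lid (78 mm across). Fully home it lies 52 mm above the tin's underside; at the start it stands 3 to 6 mm higher. The lid is a stiff push fit and stays where it is pushed.
- candle0: Open candle tin, 75 mm across, 48 mm high, standing loose beside the press; leave alone. Origin: centre of its underside.
- candle1: Open candle tin, 75 mm across, 48 mm high, standing loose beside the press; leave alone. Origin: centre of its underside.
- candle2: Open candle tin, 75 mm across, 48 mm high, standing loose beside the press; leave alone. Origin: centre of its underside.
- candle3: Open candle tin, 75 mm across, 48 mm high, standing loose beside the press; leave alone. Origin: centre of its underside.
Things that resemble listed ones, but are neither listed nor needed, are in the scene too. Several things have the shape of the tin; the one meant has the colours described above.

How it is judged:
On the way, in this order (a step that is already met when the one before it is completed fails the run):
1. the handle is swung upright (value of joint fold above 1.4 rad), for 0.2 s.
2. the lid is pressed fully home (z of lid_top in the frame of tin below 0.0526 m), for 0.1 s.
At the end, for the whole second after the job is handed in: The lid is home (its top under 52.6 mm above the tin's underside), the ram off the lid and wound up (origin over 12.5 mm above the lid's top), the handle upright (fold above 1.2 rad), the crank at rest, the tin upright and still on the press, within 12 mm of the crank's axis (z of lid_top in the frame of tin below 0.0526 m and z of ram in the frame of lid_top above 0.0125 m and value of joint fold above 1.2 rad and velocity of joint crank between -0.1 and 0.1 rad/s and contact force between ram and tin below 0.5 N and linear speed of tin below 0.02 m/s and angle between tin's own z axis and vertical below 0.05 rad and horizontal distance between tin and hub below 0.012 m); the robot touches nothing.
It fails at once if the tin is dented: the foot presses on it with more than 90 N (contact force between ram and tin above 90 N).
It fails at once if the crank is turned (its knuckle moved more than 30 mm) while the handle is not upright (fold below 1.0 rad) (value of joint fold below 1 rad and distance of knuckle from where it was at the start of the episode above 0.03 m).
It fails at once if the robot shoves the tin or its lid itself (more than 5 N) (contact force between any of the fingers, the arm and tin above 5 N).
It fails at once if one of the other candle tins is moved by more than 20 mm (distance of any of candle0, candle1, candle2, candle3 from where it was at the start of the episode above 0.02 m).
It also fails if it takes over 69 s, if anything falls off the work surface, if the arm or the gripper's body presses on something with over 40 N, if the wrist force passes 120 N, or if a joint passes its speed limit or range.

## Working session

There is one attempt and no reset: what is moved stays moved. The work goes in short steps, Python scripts to look and compute and a tool call to move; the robot and the scene stay as the last step left them, time stands still between calls to the robot, and variables do not carry over. Pictures are saved under pics/ and viewed, and the job is handed in when it is done.

Besides the shell and the picture viewer there is one more tool, called after "Call:" as name(argument=value, ...), one argument or row to a line, values as JSON. send_rows: Moves the arm, as the interface text tells. Its arguments: {"type":"object","properties":{"plan":{"type":"array"},"claw":{"type":"number"},"force":{"type":"number"}},"required":["plan"]}

```bash
ls; mkdir -p pics; python3 - <<'E'
from station import manip
import cv2
s=manip.sense(); print(s, manip.finger_overhang)
for n in ["scene","top","wrist"]:
    im=manip.snapshot(n); cv2.imwrite(f"pics/a_{n}.png",im)
    c=manip.get_calibration(n); print(n,c)
    for q in (["hub","knuckle","grip","tin","ram","candle0"] if n!="wrist" else ["grip"]):
        print(n,q,[(d['extent'],round(d['p'],2)) for d in manip.look_for(n,q)][:5])
print(manip.sense()['t'])
E
```

```text
pics
{'t': 0.0, 'q': array([ 1.01749169e+00,  5.28480372e-01,  1.43390141e+00, -2.26253397e-05,
        1.18140434e+00, -1.78511214e-01]), 'qd': array([-0.00057943, -0.00052123,  0.00026051,  0.0009125 ,  0.00054022,
        0.00085246]), 'tau': array([ 1.40268830e-04, -4.42347300e+01, -1.78022861e+01, -2.64958890e-04,
        8.47779913e-03, -5.65354662e-05]), 'tcp_pos': array([0.22837212, 0.5809507 , 0.20452524]), 'tool_rot': array([ 0.69545412, -0.13200278,  0.13146164, -0.69400049]), 'force': array([-0.01485353,  0.8499342 ,  0.32535568]), 'ft_torque': array([ 0.02539069, -0.03430696,  0.02051155]), 'finger_gap': 1.0000123862732118} 0.008
scene {'fovy': 57.122255018687355, 'cx': 249.7199160866579, 'cy': 184.89294383451465, 'cam_to_world': array([[ 0.08580366,  0.72704578, -0.68120641,  1.09349755],
       [ 0.99629248, -0.05832605,  0.0632405 ,  0.01830961],
       [ 0.00624666, -0.68410709, -0.72935483,  0.74746795],
       [ 0.        ,  0.        ,  0.        ,  1.        ]])}
scene hub [([158.4, 158.0, 172.9, 195.5], 0.56)]
scene knuckle [([161.2, 159.6, 172.7, 191.8], 0.65)]
[... 1094 characters left out ...]
320.6, 212.7], 0.6), ([282.5, 120.6, 314.0, 149.8], 0.57)]
top ram []
top candle0 [([230.9, 148.8, 257.5, 180.9], 0.83), ([375.3, 174.1, 411.9, 204.1], 0.77), ([364.2, 210.1, 397.4, 238.8], 0.74), ([235.3, 188.4, 263.8, 211.4], 0.58)]
wrist {'fovy': 69.94084010064651, 'cx': 252.75512553791174, 'cy': 191.99006869157463, 'tool_from_camera': array([[ 3.18608490e-04,  9.53228386e-01,  3.02250793e-01,
        -7.71859642e-02],
       [-8.01540540e-04, -3.02250468e-01,  9.53228206e-01,
        -1.69343727e-01],
       [ 9.99999628e-01, -5.45972863e-04,  6.67751630e-04,
         3.44975473e-04],
       [ 0.00000000e+00,  0.00000000e+00,  0.00000000e+00,
         1.00000000e+00]])}
wrist grip []
0.8
```

```bash
python3 - <<'E'
import cv2
a=cv2.imread("pics/a_scene.png")[130:320,50:310]; cv2.imwrite("pics/a_s2.png",cv2.resize(a,None,fx=3,fy=3,interpolation=2))
a=cv2.imread("pics/a_top.png")[100:260,210:430]; cv2.imwrite("pics/a_t2.png",cv2.resize(a,None,fx=3.5,fy=3.5,interpolation=2))
E
```

```text
(no output)
```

View pics/a_s2.png

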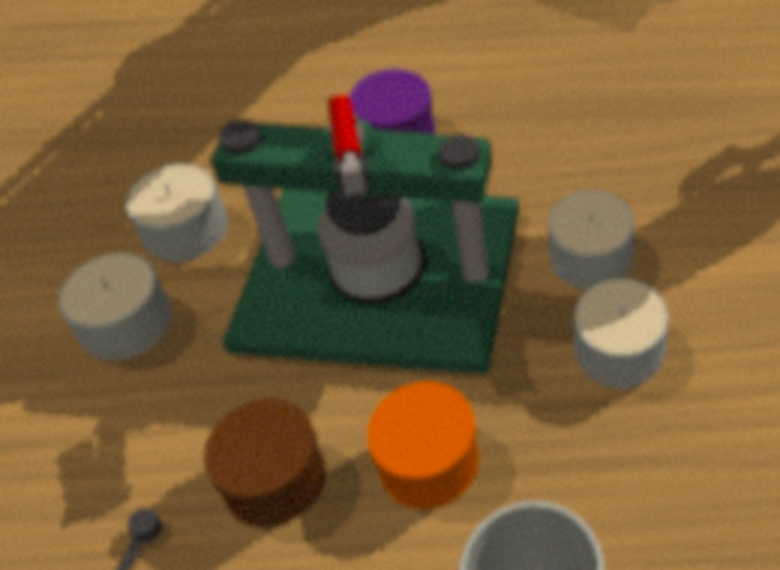

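View pics/a_t2.png

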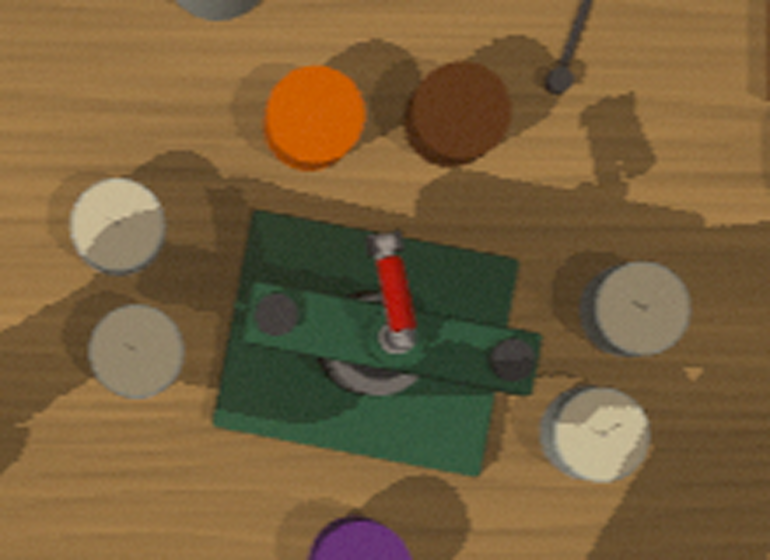

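View pics/a_scene.png

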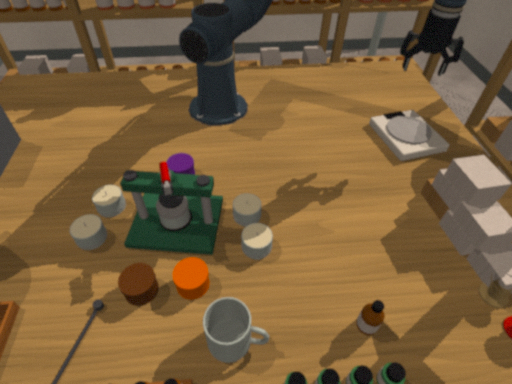

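View pics/a_wrist.png

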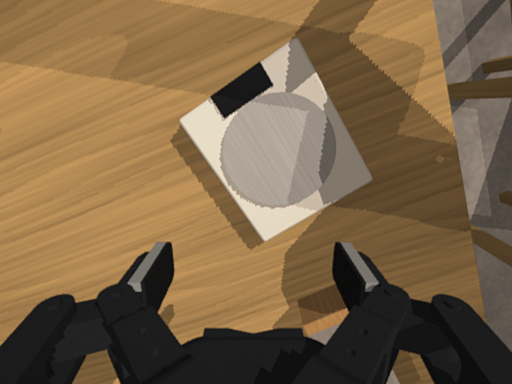

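```bash
cat > h.py <<'E'
import numpy as np, cv2
from scipy.spatial.transform import Rotation as R
from scipy.optimize import least_squares
from station import manip
def ray(n,uv,s=None):
    c=manip.get_calibration(n); f=192/np.tan(np.radians(c['fovy'])/2)
    d=np.array([(uv[0]-c['cx'])/f,(uv[1]-c['cy'])/f,1.])
    if n=='wrist':
        Rt=R.from_quat(s['tool_rot']).as_matrix(); M=np.eye(4);M[:3,:3]=Rt;M[:3,3]=s['tcp_pos'];T=M@c['tool_from_camera']
    else: T=c['cam_to_world']
    return T[:3,3],T[:3,:3]@d
def atz(n,uv,z,s=None):
    o,d=ray(n,uv,s); return o+d*(z-o[2])/d[2]
def proj(n,p,s=None):
    c=manip.get_calibration(n); f=192/np.tan(np.radians(c['fovy'])/2)
    if n=='wrist':
        M=np.eye(4);M[:3,:3]=R.from_quat(s['tool_rot']).as_matrix();M[:3,3]=s['tcp_pos'];T=M@c['tool_from_camera']
    else: T=c['cam_to_world']
    q=np.linalg.inv(T)@np.r_[p,1]; return q[0]/q[2]*f+c['cx'],q[1]/q[2]*f+c['cy']
def st():
    s=manip.sense(); print('t',round(s['t'],2),'tcp',s['tcp_pos'].round(4),'F',s['force'].round(2),'T',s['ft_torque'].round(2),'gap',round(s['finger_gap']*85.4,1)); return s
E
python3 - <<'E'
from h import *
s=st(); print(R.from_quat(s['tool_rot']).as_matrix().round(3))
print('hub',atz('top',(323.4,197.1),.198),'kn',atz('top',(320,169.4),.207))
print('hub s kn',atz('scene',(350/3+50,165/3+130),.207))
# column caps top
for uv in [(277,314),(512,360)]: print('cap',atz('top',(uv[0]/3.5+210,uv[1]/3.5+100),.17))
for uv in [(240,135),(459,151)]: print('capS',atz('scene',(uv[0]/3+50,uv[1]/3+130),.17))
E
```

```text
t 0.8 tcp [0.2288 0.5816 0.2055] F [-0.03  0.   -0.43] T [-0.    0.01 -0.03] gap 85.5
[[ 0.931 -0.     0.366]
 [-0.366 -0.     0.931]
 [-0.    -1.    -0.   ]]
hub [ 0.51373405 -0.11920629  0.198     ] kn [ 0.57988138 -0.10912944  0.207     ]
hub s kn [ 0.57509384 -0.10838621  0.207     ]
cap [ 0.53166732 -0.03844553  0.17      ]
cap [ 0.50142198 -0.20475223  0.17      ]
capS [ 0.50108491 -0.20324666  0.17      ]
capS [ 0.53153531 -0.03610359  0.17      ]
```

Call:
send_rows(
  plan=[
    {"linear": [0.9, -0.9, -0.9], "roll": -1},
    {"linear": [0.9, -0.9, -0.9], "roll": -1},
    {"linear": [0.9, -0.5, -0.9], "roll": -1},
    {"linear": [0.9, -0.5, -0.9], "roll": -1},
    {"linear": [0.9, -0.5, -0.9], "roll": -0.9},
  ],
  claw=60,
  force=40,
)

```text
t: 1.42
tcp_pos: [0.3389, 0.4269, 0.3053]
tool_rot: [-0.705, -0.05, 0.05, 0.705]
force: [0.8, 1.1, -0.0]
finger_gap: 0.704
```

```bash
python3 - <<'E'
from h import *
s=st(); M=R.from_quat(s['tool_rot']).as_matrix(); print(M.round(3), (M.T@(np.array([.538-.02,-.117,.32])-s['tcp_pos'])/.03).round(2))
E
```

```text
t 1.43 tcp [0.3389 0.4269 0.3053] F [ 0.83  1.09 -0.03] T [0.   0.   0.03] gap 60.1
[[ 0.99   0.    -0.141]
 [ 0.141  0.     0.99 ]
 [ 0.    -1.     0.   ]] [  3.35  -0.49 -18.79]
```

Call:
send_rows(
  plan=[
    {"linear": [0.2, -0.1, -1]},
    {"linear": [0.2, -0.1, -1]},
    {"linear": [0.2, -0.1, -1]},
    {"linear": [0.2, -0.1, -1]},
    {"linear": [0.2, -0.1, -1]},
  ],
)

```text
$.plan[0]: bad value
```

Call:
send_rows(
  plan=[
    {"linear": [0.2, 0, -1]},
    {"linear": [0.2, 0, -1]},
    {"linear": [0.2, 0, -1]},
    {"linear": [0.2, 0, -1]},
    {"linear": [0.2, 0, -1]},
  ],
)

```text
$.plan[0]: bad value
```

Call:
send_rows(
  plan=[
    {"linear": [0.2, 0, -1]},
    {"linear": [0.2, 0, -1]},
    {"linear": [0.2, 0, -1]},
    {"linear": [0.2, 0, -1]},
    {"linear": [0.2, 0, -1]},
  ],
)

```text
$.plan[0]: bad value
```

Call:
send_rows(
  plan=[
    {"linear": [0.1, 0, -1]},
    {"linear": [0.1, 0, -1]},
    {"linear": [0.1, 0, -1]},
    {"linear": [0.1, 0, -0.6]},
    {"linear": [0, 0, 0]},
  ],
)

```text
$.plan[0]: bad value
```

```bash
python3 - <<'E'
from h import *
s=st(); im=manip.snapshot('wrist'); cv2.imwrite('pics/b_w.png',im)
for q in ['grip','knuckle','hub']: print(q,[(d['extent'],round(d['p'],2)) for d in manip.look_for('wrist',q)][:3])
for p in [(.515,-.12,.198),(.5785,-.111,.207),(.538,-.117,.207)]: print(proj('wrist',p,s))
M=R.from_quat(s['tool_rot']).as_matrix(); print(M.round(3))
E
```

```text
t 1.43 tcp [0.3389 0.4269 0.3053] F [ 0.83  1.09 -0.03] T [0.   0.   0.03] gap 60.1
grip []
knuckle []
hub []
(np.float64(-239.5963863494958), np.float64(263.6381487215618))
(np.float64(-223.2805747593792), np.float64(314.8930129466056))
(np.float64(-242.25905640988879), np.float64(285.67218106560426))
[[ 0.99   0.    -0.141]
 [ 0.141  0.     0.99 ]
 [ 0.    -1.     0.   ]]
```

View pics/b_w.png

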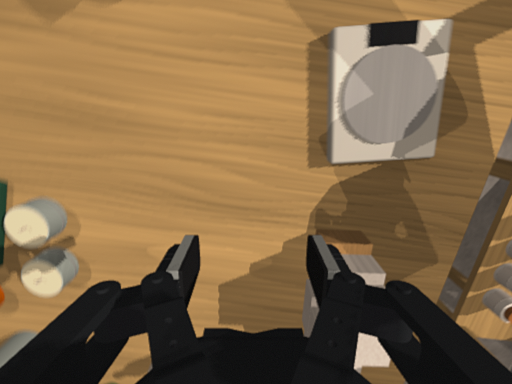

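The rows need the roll key; nothing moved. Repeating with it.

Call:
send_rows(
  plan=[
    {"linear": [0.2, -0.1, -1], "roll": 0},
    {"linear": [0.2, -0.1, -1], "roll": 0},
    {"linear": [0.2, -0.1, -1], "roll": 0},
    {"linear": [0.2, -0.1, -1], "roll": 0},
    {"linear": [0.2, -0.1, -1], "roll": 0},
  ],
)

```text
t: 2.25
tcp_pos: [0.3879, 0.2836, 0.3189]
tool_rot: [0.705, 0.049, -0.05, -0.705]
force: [0.0, -0.4, 0.5]
finger_gap: 0.702
```

Call:
send_rows(
  plan=[
    {"linear": [0.2, 0, -1], "roll": 0},
    {"linear": [0.2, 0, -1], "roll": 0},
    {"linear": [0.2, 0, -1], "roll": 0},
    {"linear": [0.2, 0, -1], "roll": 0},
    {"linear": [0.2, 0, -1], "roll": 0},
  ],
)

```text
t: 2.88
tcp_pos: [0.4387, 0.1394, 0.3189]
tool_rot: [-0.705, -0.049, 0.05, 0.706]
force: [0.4, 0.8, -0.2]
finger_gap: 0.699
```

Call:
send_rows(
  plan=[
    {"linear": [0.2, 0, -1], "roll": 0},
    {"linear": [0.2, 0, -1], "roll": 0},
    {"linear": [0.2, 0, -1], "roll": 0},
    {"linear": [0.2, 0, -1], "roll": 0},
    {"linear": [0.2, 0, -1], "roll": 0},
  ],
)

```text
t: 3.5
tcp_pos: [0.4895, -0.0048, 0.3188]
tool_rot: [-0.705, -0.049, 0.05, 0.706]
force: [0.2, -0.6, 0.1]
finger_gap: 0.704
```

Call:
send_rows(
  plan=[
    {"linear": [0.1, 0, -1], "roll": 0},
    {"linear": [0.1, 0, -1], "roll": 0},
    {"linear": [0.1, 0, -1], "roll": 0},
    {"linear": [0.1, 0, -0.6], "roll": 0},
    {"linear": [0, 0, 0], "roll": 0},
  ],
)

```text
t: 4.12
tcp_pos: [0.5167, -0.1106, 0.3189]
tool_rot: [-0.705, -0.048, 0.049, 0.706]
force: [0.0, -0.6, 0.2]
finger_gap: 0.703
```

```bash
python3 - <<'E'
from h import *
s=st(); im=manip.snapshot('wrist'); cv2.imwrite('pics/c_w.png',im)
for q in ['grip','knuckle','hub']: print(q,[(d['extent'],round(d['p'],2)) for d in manip.look_for('wrist',q)][:3])
for p in [(.515,-.12,.198),(.5785,-.111,.207),(.538,-.117,.207)]: print(proj('wrist',p,s))
M=R.from_quat(s['tool_rot']).as_matrix(); print(M.round(3))
E
```

```text
t 4.12 tcp [ 0.5167 -0.1106  0.3189] F [ 0.04 -0.64  0.2 ] T [ 0.03  0.06 -0.02] gap 60.1
grip [([237.1, 182.3, 255.8, 244.1], 0.84), ([107.7, 63.9, 166.4, 117.9], 0.3)]
knuckle []
hub [([234.6, 169.1, 258.4, 244.3], 0.79), ([222.2, 125.2, 271.2, 153.6], 0.56)]
(np.float64(243.91601494779718), np.float64(176.25531892423083))
(np.float64(244.4411221491735), np.float64(233.3775444418245))
(np.float64(243.72221998259405), np.float64(199.08267740720007))
[[ 0.991 -0.001 -0.137]
 [ 0.137  0.001  0.991]
 [-0.001 -1.     0.001]]
```

View pics/c_w.png

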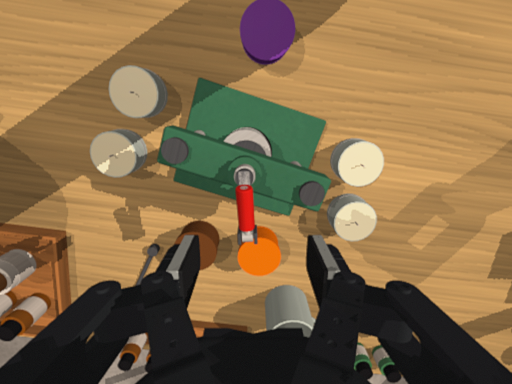

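```bash
python3 - <<'E'
import cv2
a=cv2.imread("pics/c_w.png")[155:260,180:310]; cv2.imwrite("pics/c_c.png",cv2.resize(a,None,fx=5.5,fy=5.5,interpolation=2))
E
```

```text
(no output)
```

View pics/c_c.png

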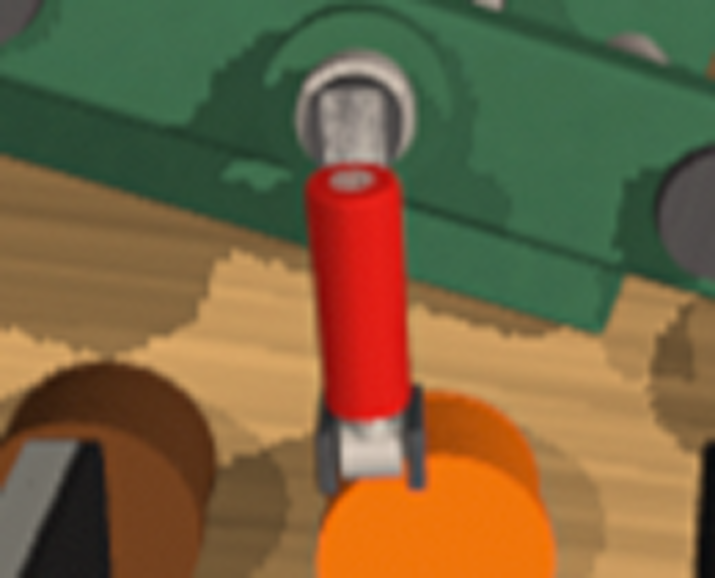

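```bash
python3 - <<'E'
from h import *
s=st()
f=lambda x,y,z:atz('wrist',(x/5.5+180,y/5.5+155),z,s)
h=f(356,110,.193);k=f(371,445,.207)
a=f(353,182,.207);b=f(367,412,.207)
print(h,k,np.hypot(*(k-h)[:2]),a,b,b-a,np.hypot(*(b-a)[:2]))
for d in (k-h,b-a): print(np.degrees(np.arctan2(d[1],d[0])))
E
```

```text
t 4.33 tcp [ 0.5161 -0.1094  0.3194] F [ 0.59 -0.56 -0.35] T [ 0.02  0.09 -0.03] gap 60.0
[ 0.51436091 -0.11809634  0.193     ] [ 0.5809052  -0.10587521  0.207     ] 0.06765720929916219 [ 0.52523486 -0.11688577  0.207     ] [ 0.57361625 -0.10767976  0.207     ] [0.04838139 0.00920601 0.        ] 0.04924946551391663
10.406637607213888
10.773444500439677
```

Call:
send_rows(
  plan=[
    {"linear": [0.35, 0, -0.15], "roll": -0.4},
    {"linear": [0.36, 0, -0.16], "roll": 0},
    {"linear": [0, 0.8, 0], "roll": 0},
    {"linear": [0, 0.8, 0], "roll": 0},
    {"linear": [0, 0, 0], "roll": 0},
  ],
  claw=50,
)

```text
t: 4.95
tcp_pos: [0.5378, -0.1155, 0.2698]
tool_rot: [-0.703, -0.062, 0.065, 0.705]
force: [0.9, 0.2, 0.4]
finger_gap: 0.585
```

```bash
python3 - <<'E'
from h import *
s=st(); im=manip.snapshot('wrist'); cv2.imwrite('pics/d_w.png',im)
M=R.from_quat(s['tool_rot']).as_matrix(); print((M.T@(np.array([.5387,-.1146,.198])-s['tcp_pos'])/.03).round(2), np.degrees(np.arctan2(M[1,0],M[0,0])))
E
```

```text
t 4.95 tcp [ 0.5378 -0.1155  0.2698] F [0.89 0.24 0.36] T [-0.01  0.03 -0.  ] gap 50.0
[0.04 2.39 0.02] 10.325695690900446
```

View pics/d_w.png

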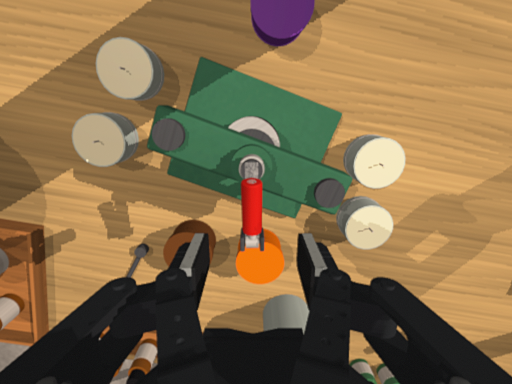

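Call:
send_rows(
  plan=[
    {"linear": [0.04, 0.8, 0.02], "roll": 0},
    {"linear": [0, 0.8, 0], "roll": 0},
    {"linear": [0, 0.5, 0], "roll": 0},
    {"linear": [0, 0.29, 0], "roll": 0},
    {"linear": [0, 0, 0], "roll": 0},
  ],
)

```text
t: 5.62
tcp_pos: [0.5402, -0.1157, 0.1998]
tool_rot: [-0.704, -0.064, 0.064, 0.704]
force: [0.3, -0.2, 0.2]
finger_gap: 0.586
```

```bash
python3 - <<'E'
from h import *
s=st(); im=manip.snapshot('wrist'); cv2.imwrite('pics/e_w.png',im)
E
```

```text
t 5.62 tcp [ 0.5402 -0.1157  0.1998] F [ 0.29 -0.17  0.22] T [ 0.08 -0.02 -0.05] gap 50.0
```

View pics/e_w.png

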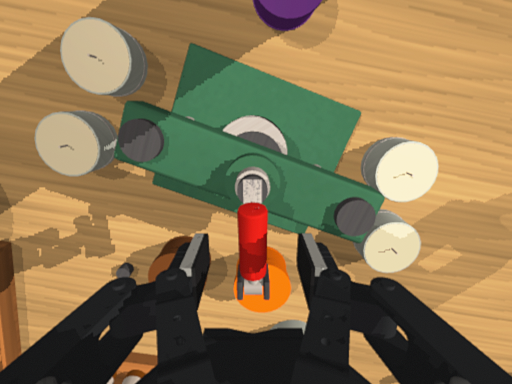

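```bash
python3 - <<'E'
from h import *
s=st()
print(atz('wrist',(253,288),.207,s),atz('wrist',(253,186),.193,s),atz('wrist',(253,207),.215,s))
E
```

```text
t 5.67 tcp [ 0.5405 -0.1158  0.2003] F [-0.12 -0.26  0.03] T [ 0.01 -0.05  0.02] gap 49.8
[ 0.58478391 -0.1072956   0.207     ] [ 0.51567595 -0.11986938  0.193     ] [ 0.52225737 -0.11869022  0.215     ]
```

Call:
send_rows(
  plan=[
    {"linear": [0, 0, 0], "roll": 0},
    {"linear": [0, 0, 0], "roll": 0},
    {"linear": [0, 0, 0], "roll": 0},
    {"linear": [0, 0, 0], "roll": 0},
    {"linear": [0, 0, 0], "roll": 0},
  ],
  claw=0,
  force=40,
)

```text
t: 6.3
tcp_pos: [0.54, -0.1157, 0.1998]
tool_rot: [0.704, 0.064, -0.064, -0.704]
force: [-0.6, 0.5, -0.0]
finger_gap: -0.004
```

```bash
python3 - <<'E'
from h import *
s=st(); im=manip.snapshot('wrist'); cv2.imwrite('pics/f_w.png',im)
im=manip.snapshot('scene'); cv2.imwrite('pics/f_s.png',cv2.resize(im[80:260,60:300],None,fx=3,fy=3,interpolation=2))
E
```

```text
t 6.3 tcp [ 0.54   -0.1157  0.1998] F [-0.56  0.47 -0.04] T [-0.01 -0.01  0.03] gap -0.4
```

View pics/f_w.png

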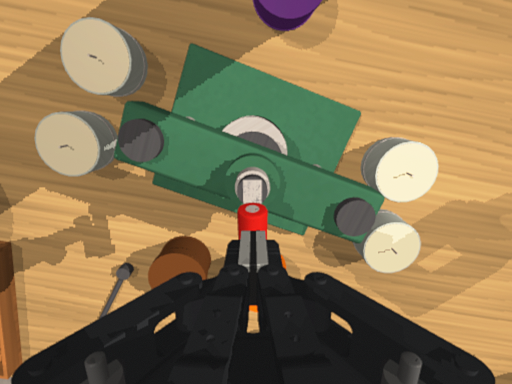

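View pics/f_s.png

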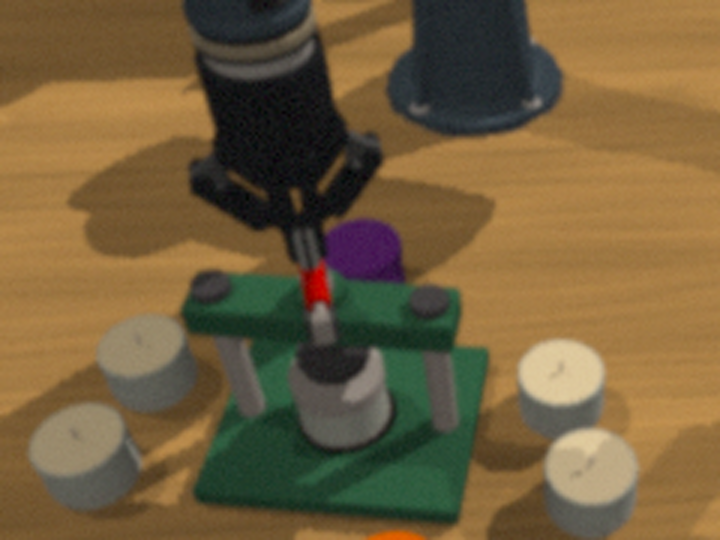

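```bash
python3 - <<'E'
from h import *
s=st(); M=R.from_quat(s['tool_rot']).as_matrix()
for y in (-.02,-.011,0,.008,.02,.03): print(y,proj('wrist',s['tcp_pos']+M@[0,y,0],s),proj('scene',s['tcp_pos']+M@[0,y,0]))
for z in (.198,.207,.216): print(z,proj('scene',(.5387,-.1146,z)))
im=cv2.imread('pics/f_w.png')[180:340,180:330];cv2.imwrite('pics/f_c.png',cv2.resize(im,None,fx=3.7,fy=3.7,interpolation=2))
E
```

```text
t 6.4 tcp [ 0.54   -0.1157  0.1998] F [ 0.06  0.16 -0.11] T [0.04 0.01 0.03] gap -0.5
-0.02 (np.float64(252.2489913372972), np.float64(238.74191612582888)) (np.float64(163.45015001941786), np.float64(169.1574671743567))
-0.011 (np.float64(252.26593167394728), np.float64(232.1488882133606)) (np.float64(164.16930692124635), np.float64(172.1507582739692))
0 (np.float64(252.28449977764316), np.float64(224.92234788672513)) (np.float64(165.03158091958505), np.float64(175.73973458510827))
0.008 (np.float64(252.29673239279123), np.float64(220.16152318887555)) (np.float64(165.64745860717574), np.float64(178.30315460656382))
0.02 (np.float64(252.31336483824185), np.float64(213.68832378476856)) (np.float64(166.55405483641613), np.float64(182.07660990822026))
0.03 (np.float64(252.32586269091496), np.float64(208.82427100814377)) (np.float64(167.29420370714348), np.float64(185.1572742549066))
0.198 (np.float64(165.71464643098142), np.float64(175.86465772936742))
0.207 (np.float64(165.01858330244687), np.float64(172.94347895405602))
0.216 (np.float64(164.31045106653232), np.float64(169.97164957124915))
```

View pics/f_c.png

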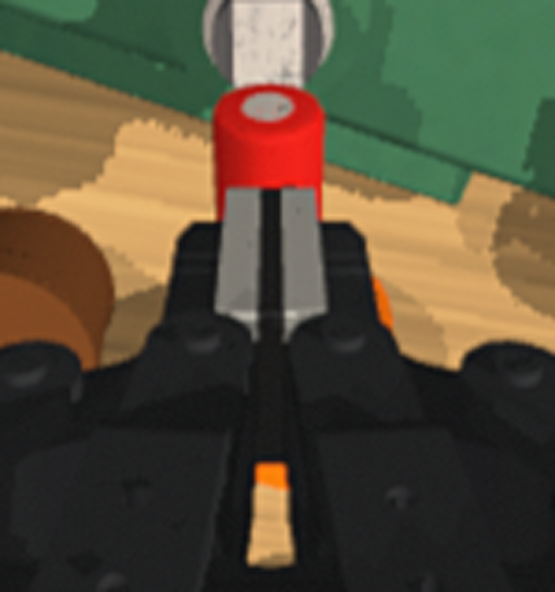

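```bash
python3 - <<'E'
from h import *
s=st()
def S(p,yaw):
    # pose from pos, quaternion
    return {'tcp_pos':np.array(p),'tool_rot':np.array(yaw)}
sc=S([.5167,-.1106,.3189],[-.705,-.048,.049,.706]); se=S([.5402,-.1157,.1998],[-.704,-.064,.064,.704])
def tri(obs):
    A=np.zeros((3,3));b=np.zeros(3)
    L=[]
    for n,uv,ss in obs:
        o,d=ray(n,uv,ss);d/=np.linalg.norm(d);P=np.eye(3)-np.outer(d,d);A+=P;b+=P@o;L.append((o,P))
    x=np.linalg.solve(A,b);print(x.round(4),[round(np.linalg.norm(P@(x-o)),4) for o,P in L])
print('end');tri([('wrist',(353/5.5+180,180/5.5+155),sc),('wrist',(253,208.5),se)])
print('kn');tri([('wrist',(247.5,236),sc),('wrist',(253,288),se)])
print('kn3');tri([('wrist',(247.5,236),sc),('wrist',(253,288),se),('top',(320,169.4),None),('scene',(166.7,185),None)])
print('hub');tri([('wrist',(244.7,175.2),sc),('wrist',(253,186),se)])
print('hub3');tri([('wrist',(244.7,175.2),sc),('wrist',(253,186),se),('top',(323.4,197.1),None)])
im=cv2.imread('pics/e_w.png')[160:310,180:330];cv2.imwrite('pics/e_c.png',cv2.resize(im,None,fx=3.7,fy=3.7,interpolation=2))
E
```

```text
t 6.4 tcp [ 0.54   -0.1157  0.1998] F [ 0.06  0.16 -0.11] T [0.04 0.01 0.03] gap -0.5
end
[ 0.5232 -0.1183  0.2135] [np.float64(0.0001), np.float64(0.0001)]
kn
[ 0.5763 -0.1081  0.2173] [np.float64(0.0005), np.float64(0.0005)]
kn3
[ 0.5795 -0.1077  0.2119] [np.float64(0.0008), np.float64(0.0008), np.float64(0.0007), np.float64(0.0006)]
hub
[ 0.5161 -0.1194  0.1891] [np.float64(0.0003), np.float64(0.0003)]
hub3
[ 0.5139 -0.1196  0.1968] [np.float64(0.0003), np.float64(0.0005), np.float64(0.0002)]
```

View pics/e_c.png

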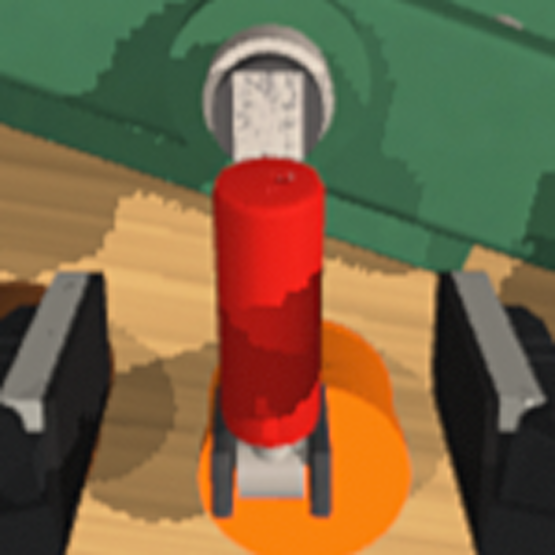

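Call:
send_rows(
  plan=[
    {"linear": [0, 0, 0], "roll": 0},
    {"linear": [0, 0, 0], "roll": 0},
    {"linear": [0, 0.3, 0], "roll": 0},
    {"linear": [0, 0.3, 0], "roll": 0},
    {"linear": [0, 0, 0], "roll": 0},
  ],
  claw=40,
)

```text
t: 7.02
tcp_pos: [0.5391, -0.1153, 0.1805]
tool_rot: [-0.704, -0.063, 0.064, 0.705]
force: [0.6, -0.2, -0.1]
finger_gap: 0.466
```

```bash
python3 - <<'E'
from h import *
s=st(); im=manip.snapshot('wrist'); cv2.imwrite('pics/g_w.png',im)
im=manip.snapshot('scene'); cv2.imwrite('pics/g_s.png',cv2.resize(im[120:220,110:240],None,fx=5,fy=5,interpolation=2))
E
```

```text
t 7.03 tcp [ 0.5391 -0.1153  0.1805] F [ 0.56 -0.19 -0.11] T [0.01 0.07 0.  ] gap 39.8
```

View pics/g_w.png

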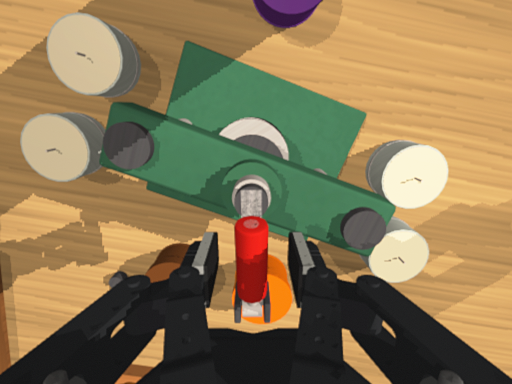

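View pics/g_s.png

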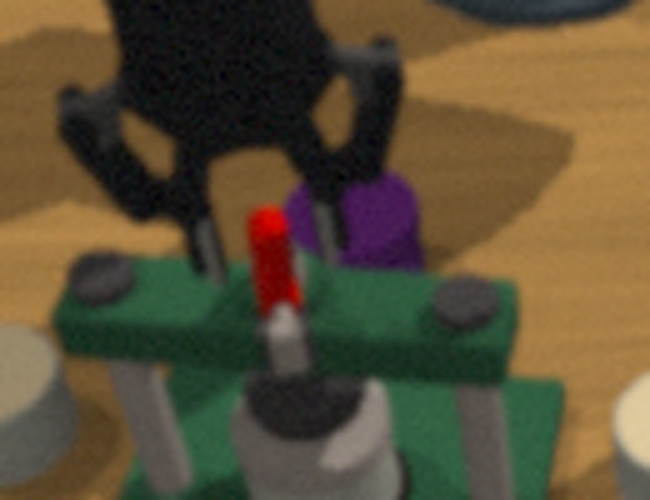

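```bash
python3 - <<'E'
from h import *
s=st(); M=R.from_quat(s['tool_rot']).as_matrix()
for x in (-.011,.011):
  for y in (-.04,-.03,-.02,-.01,.008): print(x,y,[np.round((np.array(proj('scene',s['tcp_pos']+M@[x,y,z]))-[110,120])*5,0) for z in (-.02,.02)],[np.round(proj('wrist',s['tcp_pos']+M@[x,y,z],s),0) for z in (-.02,.02)])
E
```

```text
t 7.12 tcp [ 0.5399 -0.1156  0.1815] F [ 0.2  -0.73 -0.07] T [ 0.01  0.01 -0.04] gap 40.0
-0.011 -0.04 [array([217., 234.]), array([311., 217.])] [array([214., 238.]), array([291., 238.])]
-0.011 -0.03 [array([221., 251.]), array([314., 234.])] [array([216., 229.]), array([288., 229.])]
-0.011 -0.02 [array([226., 267.]), array([318., 250.])] [array([218., 222.]), array([286., 222.])]
-0.011 -0.01 [array([230., 283.]), array([321., 267.])] [array([220., 215.]), array([284., 215.])]
-0.011 0.008 [array([238., 311.]), array([327., 295.])] [array([223., 205.]), array([281., 205.])]
0.011 -0.04 [array([221., 269.]), array([317., 252.])] [array([216., 274.]), array([289., 274.])]
0.011 -0.03 [array([226., 286.]), array([320., 269.])] [array([218., 264.]), array([287., 264.])]
0.011 -0.02 [array([230., 302.]), array([324., 285.])] [array([220., 255.]), array([285., 255.])]
0.011 -0.01 [array([235., 318.]), array([327., 301.])] [array([222., 247.]), array([283., 247.])]
0.011 0.008 [array([242., 346.]), array([333., 329.])] [array([224., 234.]), array([280., 234.])]
```

Call:
send_rows(
  plan=[
    {"linear": [0, 0.25, 0], "roll": 0},
    {"linear": [0, 0.25, 0], "roll": 0},
    {"linear": [0, 0.25, 0], "roll": 0},
    {"linear": [0, 0, 0], "roll": 0},
    {"linear": [0, 0, 0], "roll": 0},
  ],
)

```text
t: 7.75
tcp_pos: [0.5402, -0.1157, 0.1593]
tool_rot: [0.704, 0.064, -0.064, -0.704]
force: [1.0, -0.7, -0.4]
finger_gap: 0.467
```

```bash
python3 - <<'E'
from h import *
s=st(); im=manip.snapshot('wrist'); cv2.imwrite('pics/h_w.png',im)
im=manip.snapshot('scene'); cv2.imwrite('pics/h_s.png',cv2.resize(im[120:220,110:240],None,fx=5,fy=5,interpolation=2))
E
```

```text
t 7.75 tcp [ 0.5402 -0.1157  0.1593] F [ 1.04 -0.68 -0.45] T [-0.01 -0.01 -0.01] gap 39.8
```

View pics/h_w.png

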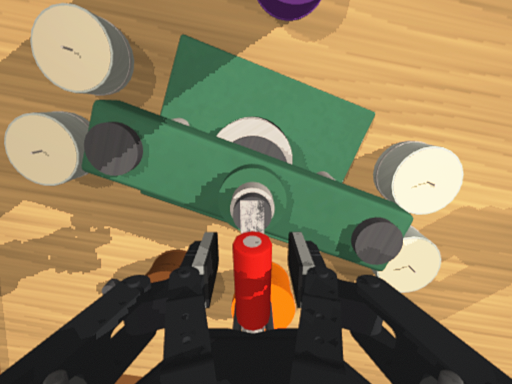

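View pics/h_s.png

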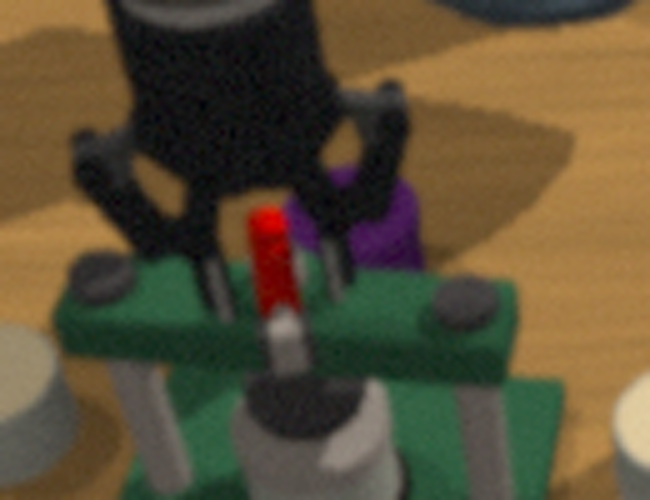

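Call:
send_rows(
  plan=[
    {"linear": [0, 0, 0], "roll": 0},
    {"linear": [0, 0, 0], "roll": 0},
    {"linear": [0, 0, 0], "roll": 0},
    {"linear": [0, 0, 0], "roll": 0},
    {"linear": [0, 0, 0], "roll": 0},
  ],
  claw=0,
  force=40,
)

```text
t: 8.48
tcp_pos: [0.5402, -0.1159, 0.1595]
tool_rot: [0.704, 0.064, -0.063, -0.704]
force: [0.4, -1.5, 1.6]
finger_gap: 0.196
```

```bash
python3 - <<'E'
from h import *
s=st(); im=manip.snapshot('wrist'); cv2.imwrite('pics/i_w.png',im)
E
```

```text
t 8.47 tcp [ 0.5402 -0.1159  0.1595] F [ 0.36 -1.54  1.6 ] T [-0.23  0.06  0.01] gap 16.8
```

View pics/i_w.png

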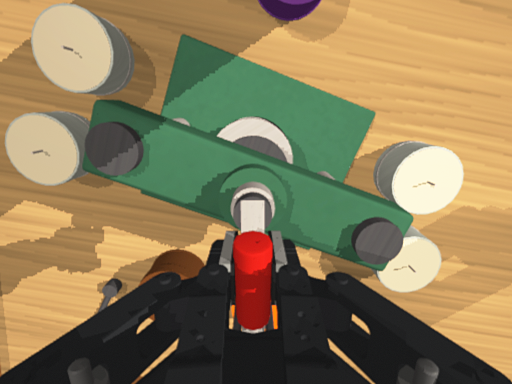

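Call:
send_rows(
  plan=[
    {"linear": [0.02, -0.21, 0], "roll": 0},
    {"linear": [0.05, -0.21, 0], "roll": 0},
    {"linear": [0.08, -0.2, 0], "roll": 0},
    {"linear": [0.11, -0.18, 0], "roll": 0},
    {"linear": [0.14, -0.16, 0], "roll": 0},
  ],
)

```text
t: 9.15
tcp_pos: [0.5499, -0.1133, 0.1875]
tool_rot: [-0.704, -0.062, 0.066, 0.705]
force: [-0.6, -4.0, -11.8]
finger_gap: 0.196
```

```bash
python3 - <<'E'
from h import *
s=st(); im=manip.snapshot('wrist'); cv2.imwrite('pics/j_w.png',im)
E
```

```text
t 9.15 tcp [ 0.5499 -0.1133  0.1875] F [ -0.65  -3.96 -11.84] T [-0.69  0.51  0.04] gap 16.7
```

View pics/j_w.png

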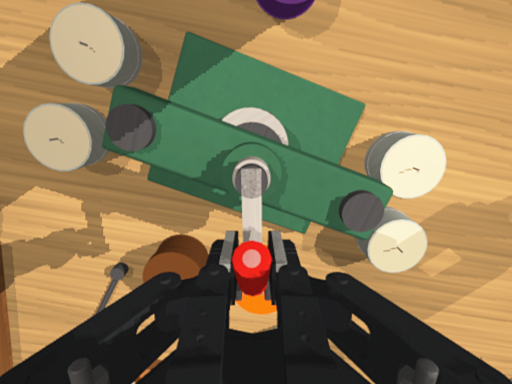

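Call:
send_rows(
  plan=[
    {"linear": [0.16, -0.14, 0], "roll": 0},
    {"linear": [0.18, -0.11, 0], "roll": 0},
    {"linear": [0.2, -0.08, 0], "roll": 0},
    {"linear": [0.21, -0.05, 0], "roll": 0},
    {"linear": [0.21, -0.02, 0], "roll": 0},
  ],
)

```text
t: 9.82
tcp_pos: [0.575, -0.108, 0.2005]
tool_rot: [-0.704, -0.06, 0.068, 0.705]
force: [-7.5, -3.7, -2.0]
finger_gap: 0.197
```

```bash
python3 - <<'E'
from h import *
s=st(); im=manip.snapshot('wrist'); cv2.imwrite('pics/k_w.png',im)
im=manip.snapshot('scene'); cv2.imwrite('pics/k_s.png',cv2.resize(im[110:220,110:240],None,fx=5,fy=5,interpolation=2))
E
```

```text
t 9.82 tcp [ 0.575  -0.108   0.2005] F [-7.47 -3.74 -1.99] T [-0.67  1.67  0.04] gap 16.9
```

View pics/k_w.png

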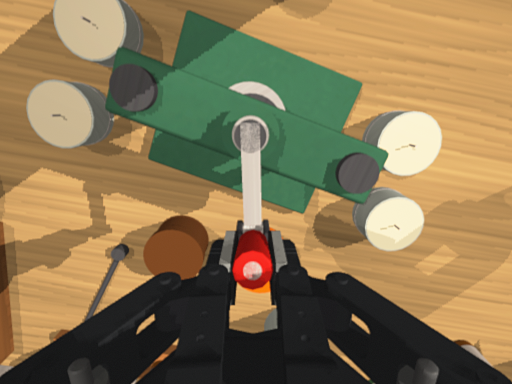

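View pics/k_s.png

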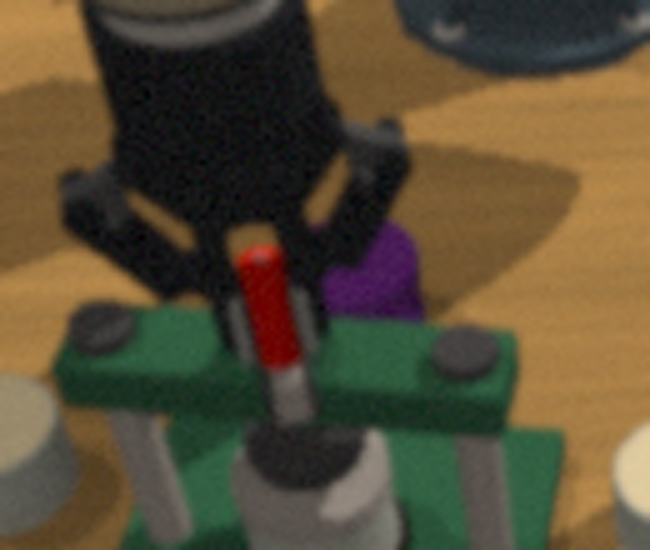

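```bash
python3 - <<'E'
from h import *
s=st()
d=np.array([.983,.18,0])
for kx in (0,):
  k=np.array([.5790,-.1077,.207])
  for th in (60,70,80,90):
    t=np.radians(th); e=k+.062*(np.sin(t)*np.array([0,0,1])-np.cos(t)*d); b=k+.012*(np.sin(t)*np.array([0,0,1])-np.cos(t)*d)
    print(th,np.round(proj('wrist',e,s),1),np.round(proj('wrist',b,s),1),(np.array(proj('scene',e))-[110,110])*5)
print(proj('wrist',k,s))
im=cv2.imread('pics/k_w.png')[200:320,190:310];cv2.imwrite('pics/k_c.png',cv2.resize(im,None,fx=5,fy=5,interpolation=2))
E
```

```text
t 9.93 tcp [ 0.5763 -0.1078  0.2007] F [-8.86 -3.   -2.19] T [-0.53  1.71  0.  ] gap 16.8
60 [251.4 221.4] [251.6 231.1] [254.21811788 238.03854235]
70 [251.4 246.8] [251.6 234.5] [254.58485243 245.550383  ]
80 [251.5 271.7] [251.6 237.9] [255.91252003 257.62152655]
90 [251.5 294.3] [251.6 241.1] [258.19106883 274.00070411]
(np.float64(251.63942625857126), np.float64(232.5885990461982))
```

View pics/k_c.png

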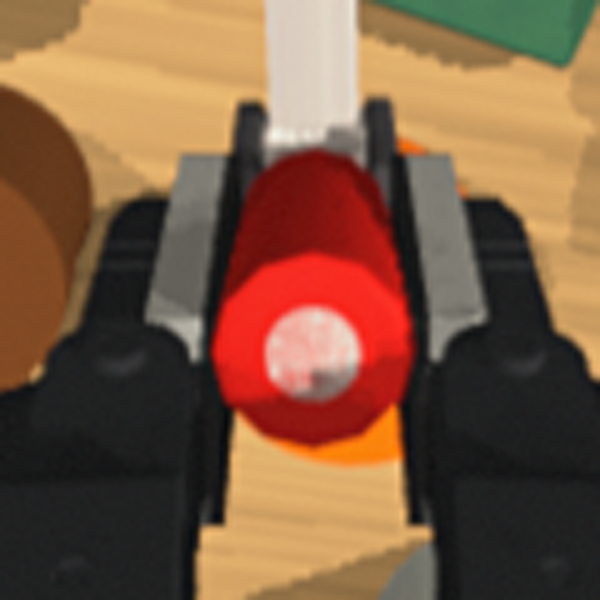

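Call:
send_rows(
  plan=[
    {"linear": [0.1, 0, 0], "roll": 0},
    {"linear": [0.1, 0, 0], "roll": 0},
    {"linear": [0.1, 0, 0], "roll": 0},
    {"linear": [0, 0, 0], "roll": 0},
    {"linear": [0, 0, 0], "roll": 0},
  ],
)

```text
t: 10.55
tcp_pos: [0.5832, -0.1063, 0.2008]
tool_rot: [-0.704, -0.06, 0.068, 0.705]
force: [-12.6, -3.3, 0.4]
finger_gap: 0.198
```

```bash
python3 - <<'E'
from h import *
s=st(); im=manip.snapshot('wrist'); cv2.imwrite('pics/l_w.png',cv2.resize(im[190:320,180:320],None,fx=4,fy=4,interpolation=2))
d=np.array([.983,.18,0])
k=np.array([.5790,-.1077,.207])
for th in (70,80,85,90,95):
    t=np.radians(th); e=k+.062*(np.sin(t)*np.array([0,0,1])-np.cos(t)*d)
    print(th,np.round((np.array(proj('wrist',e,s))-[180,190])*4,1))
E
```

```text
t 10.55 tcp [ 0.5832 -0.1063  0.2008] F [-12.62  -3.32   0.38] T [-0.78  2.38  0.06] gap 17.0
70 [283.9 164.1]
80 [284.  265.9]
85 [284.1 314.1]
90 [284.2 359.2]
95 [284.3 400.6]
```

View pics/l_w.png

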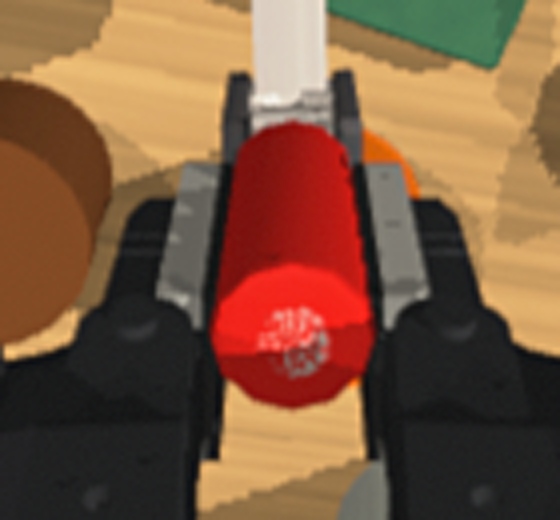

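Call:
send_rows(
  plan=[
    {"linear": [-0.1, 0, 0], "roll": 0},
    {"linear": [-0.07, 0, 0], "roll": 0},
    {"linear": [0, 0, 0], "roll": 0},
    {"linear": [0, 0, 0], "roll": 0},
    {"linear": [0, 0, 0], "roll": 0},
  ],
)

```text
t: 11.22
tcp_pos: [0.5831, -0.1072, 0.2008]
tool_rot: [-0.704, -0.063, 0.064, 0.704]
force: [-5.6, -0.2, -0.4]
finger_gap: 0.203
```

```bash
cat >> h.py <<'E'
import json,os
AL=np.radians(10.35)
X=np.array([np.cos(AL),np.sin(AL)]);Z=np.array([-np.sin(AL),np.cos(AL)])
C=np.array([.5190,-.1180]); RR=.065
def rep(cmd):
    s=st(); v=s['tcp_pos'][:2]-C; phi=np.arctan2(v[1],v[0]); vc=np.array(cmd)-C; pc=np.arctan2(vc[1],vc[0])
    t=np.array([np.sin(phi),-np.cos(phi)]); r=v/np.linalg.norm(v)
    print('cmd',np.round(cmd,4),'phi',round(phi,3),'phic',round(pc,3),'rad mm',round(np.linalg.norm(v)*1e3,1),'radc',round(np.linalg.norm(vc)*1e3,1),'Resist tang',round(-s['force'][:2]@t,2),'Frad',round(s['force'][:2]@r,2)); return s,pc
def app(cmd,rows):
    p=np.array(cmd,float)
    for a,b in rows: p=p+.03*(a*X+b*Z)
    return p
def nxt(cmd,phis,rr=RR):
    p=np.array(cmd,float);out=[]
    for f in phis:
        q=C+rr*np.array([np.cos(f),np.sin(f)]); d=(q-p)/.03; a,b=round(d@X,2),round(d@Z,2); out.append((a,b)); p=p+.03*(a*X+b*Z)
    print(out,p.round(5).tolist())
E
python3 - <<'E'
from h import *
cmd=np.array([.5402,-.1158])+.03*(1.66-.17)*X
s,pc=rep(cmd)
nxt(cmd,pc-.06*np.arange(1,6))
E
```

```text
t 11.22 tcp [ 0.5831 -0.1072  0.2008] F [-5.59 -0.17 -0.37] T [-0.16  1.12  0.03] gap 17.4
cmd [ 0.5842 -0.1078] phi 0.167 phic 0.156 rad mm 65.0 radc 66.0 Resist tang 0.76 Frad -5.54
[(np.float64(-0.04), np.float64(-0.13)), (np.float64(-0.01), np.float64(-0.13)), (np.float64(-0.03), np.float64(-0.13)), (np.float64(-0.03), np.float64(-0.12)), (np.float64(-0.04), np.float64(-0.13))] [0.5832, -0.12747]
```

Call:
send_rows(
  plan=[
    {"linear": [-0.05, 0, -0.13], "roll": 0},
    {"linear": [-0.02, 0, -0.13], "roll": 0},
    {"linear": [-0.03, 0, -0.13], "roll": 0},
    {"linear": [-0.03, 0, -0.13], "roll": 0},
    {"linear": [-0.04, 0, -0.13], "roll": 0},
  ],
)

```text
t: 11.85
tcp_pos: [0.5836, -0.1283, 0.2008]
tool_rot: [0.705, 0.065, -0.063, -0.704]
force: [-0.3, 1.4, 0.1]
finger_gap: 0.196
```

```bash
python3 - <<'E'
from h import *
cmd=app([.5842,-.1078],[(-.05,-.13),(-.02,-.13),(-.03,-.13),(-.03,-.13),(-.04,-.13)])
s,pc=rep(cmd)
nxt(cmd,pc-.06*np.arange(1,6))
E
```

```text
t 11.85 tcp [ 0.5836 -0.1283  0.2008] F [-0.26  1.37  0.12] T [-0.31  0.26 -0.05] gap 16.8
cmd [ 0.5827 -0.1279] phi -0.158 phic -0.154 rad mm 65.4 radc 64.5 Resist tang 1.31 Frad -0.47
[(np.float64(-0.03), np.float64(-0.13)), (np.float64(-0.05), np.float64(-0.12)), (np.float64(-0.06), np.float64(-0.11)), (np.float64(-0.07), np.float64(-0.11)), (np.float64(-0.07), np.float64(-0.11))] [0.57755, -0.14653]
```

Call:
send_rows(
  plan=[
    {"linear": [-0.03, 0, -0.13], "roll": 0},
    {"linear": [-0.05, 0, -0.12], "roll": 0},
    {"linear": [-0.06, 0, -0.11], "roll": 0},
    {"linear": [-0.07, 0, -0.11], "roll": 0},
    {"linear": [-0.07, 0, -0.11], "roll": 0},
  ],
)

```text
t: 12.48
tcp_pos: [0.5782, -0.1471, 0.2007]
tool_rot: [0.705, 0.064, -0.063, -0.704]
force: [1.8, 1.3, 4.0]
finger_gap: 0.199
```

```bash
python3 - <<'E'
from h import *
cmd=app([.5827,-.1279],[(-.03,-.13),(-.05,-.12),(-.06,-.11),(-.07,-.11),(-.07,-.11)])
s,pc=rep(cmd)
nxt(cmd,pc-.06*np.arange(1,6))
im=manip.snapshot('wrist'); cv2.imwrite('pics/m_w.png',im)
E
```

```text
t 12.47 tcp [ 0.5782 -0.1471  0.2007] F [1.85 1.34 4.02] T [-0.66  0.16 -0.07] gap 17.0
cmd [ 0.5776 -0.1465] phi -0.457 phic -0.453 rad mm 66.0 radc 65.1 Resist tang 2.02 Frad 1.06
[(np.float64(-0.08), np.float64(-0.1)), (np.float64(-0.09), np.float64(-0.1)), (np.float64(-0.09), np.float64(-0.09)), (np.float64(-0.1), np.float64(-0.09)), (np.float64(-0.1), np.float64(-0.08))] [0.56647, -0.16258]
```

View pics/m_w.png

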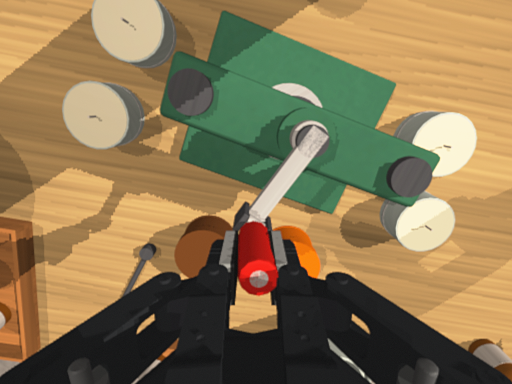

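Call:
send_rows(
  plan=[
    {"linear": [-0.08, 0, -0.1], "roll": 0},
    {"linear": [-0.09, 0, -0.1], "roll": 0},
    {"linear": [-0.09, 0, -0.09], "roll": 0},
    {"linear": [-0.1, 0, -0.09], "roll": 0},
    {"linear": [-0.1, 0, -0.08], "roll": 0},
  ],
)

```text
t: 13.15
tcp_pos: [0.5674, -0.164, 0.2006]
tool_rot: [0.705, 0.065, -0.063, -0.703]
force: [4.5, -2.3, 3.5]
finger_gap: 0.197
```

```bash
python3 - <<'E'
from h import *
s,pc=rep([.56647,-.16258])
nxt([.56647,-.16258],pc-.06*np.arange(1,6))
E
```

```text
t 13.15 tcp [ 0.5674 -0.164   0.2006] F [ 4.54 -2.3   3.47] T [-1.16 -0.46 -0.02] gap 16.8
cmd [ 0.5665 -0.1626] phi -0.76 phic -0.754 rad mm 66.8 radc 65.1 Resist tang 1.46 Frad 4.87
[(np.float64(-0.11), np.float64(-0.07)), (np.float64(-0.11), np.float64(-0.07)), (np.float64(-0.12), np.float64(-0.06)), (np.float64(-0.11), np.float64(-0.05)), (np.float64(-0.12), np.float64(-0.05))] [0.55127, -0.17451]
```

```bash
sed -i 's/^C=.*/C=np.array([.5195,-.1205]); RR=.0655/' h.py; python3 - <<'E'
from h import *
s,pc=rep([.56647,-.16258])
nxt([.56647,-.16258],pc-.05*np.arange(1,6))
E
```

```text
t 13.15 tcp [ 0.5674 -0.164   0.2006] F [ 4.54 -2.3   3.47] T [-1.16 -0.46 -0.02] gap 16.8
cmd [ 0.5665 -0.1626] phi -0.738 phic -0.731 rad mm 64.7 radc 63.1 Resist tang 1.35 Frad 4.91
[(np.float64(-0.04), np.float64(-0.13)), (np.float64(-0.09), np.float64(-0.06)), (np.float64(-0.09), np.float64(-0.05)), (np.float64(-0.1), np.float64(-0.06)), (np.float64(-0.1), np.float64(-0.04))] [0.55591, -0.17488]
```

Call:
send_rows(
  plan=[
    {"linear": [-0.04, 0, -0.13], "roll": 0},
    {"linear": [-0.09, 0, -0.06], "roll": 0},
    {"linear": [-0.09, 0, -0.05], "roll": 0},
    {"linear": [-0.1, 0, -0.06], "roll": 0},
    {"linear": [-0.1, 0, -0.04], "roll": 0},
  ],
)

```text
t: 13.78
tcp_pos: [0.5546, -0.1748, 0.2004]
tool_rot: [-0.704, -0.063, 0.064, 0.704]
force: [1.5, -0.6, 7.2]
finger_gap: 0.193
```

```bash
python3 - <<'E'
from h import *
c=[.55591,-.17488]
s,pc=rep(c)
nxt(c,pc-.06*np.arange(1,6))
im=manip.snapshot('scene'); cv2.imwrite('pics/n_s.png',cv2.resize(im[110:240,90:250],None,fx=4.5,fy=4.5,interpolation=2))
E
```

```text
t 13.78 tcp [ 0.5546 -0.1748  0.2004] F [ 1.45 -0.59  7.22] T [-0.75  0.33  0.02] gap 16.5
cmd [ 0.5559 -0.1749] phi -0.996 phic -0.981 rad mm 64.7 radc 65.4 Resist tang 0.9 Frad 1.28
[(np.float64(-0.12), np.float64(-0.05)), (np.float64(-0.13), np.float64(-0.04)), (np.float64(-0.12), np.float64(-0.03)), (np.float64(-0.13), np.float64(-0.03)), (np.float64(-0.13), np.float64(-0.02))] [0.53823, -0.18329]
```

View pics/n_s.png

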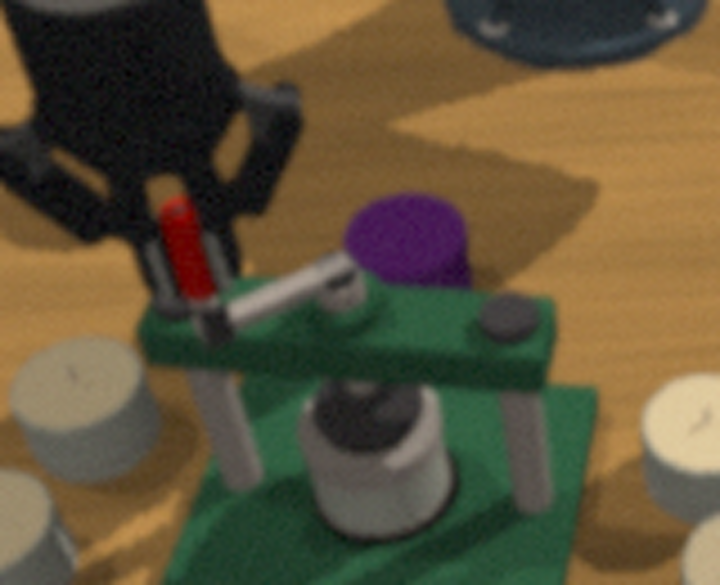

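Call:
send_rows(
  plan=[
    {"linear": [-0.12, -0.05, -0.05], "roll": 0},
    {"linear": [-0.13, 0, -0.04], "roll": 0},
    {"linear": [-0.12, 0, -0.03], "roll": 0},
    {"linear": [-0.13, 0, -0.03], "roll": 0},
    {"linear": [-0.13, 0, -0.02], "roll": 0},
  ],
)

```text
t: 14.45
tcp_pos: [0.5366, -0.1824, 0.2006]
tool_rot: [-0.703, -0.063, 0.065, 0.705]
force: [1.1, -1.8, -4.8]
finger_gap: 0.197
```

```bash
python3 - <<'E'
from h import *
c=[.53823,-.18329]
s,pc=rep(c)
nxt(c,pc-.06*np.arange(1,6))
nxt(c,pc-.05*np.arange(1,6))
E
```

```text
t 14.45 tcp [ 0.5366 -0.1824  0.2006] F [ 1.06 -1.77 -4.77] T [-0.5   0.24  0.07] gap 16.9
cmd [ 0.5382 -0.1833] phi -1.301 phic -1.281 rad mm 64.2 radc 65.5 Resist tang 0.55 Frad 1.99
[(np.float64(-0.13), np.float64(-0.01)), (np.float64(-0.13), np.float64(-0.0)), (np.float64(-0.13), np.float64(0.0)), (np.float64(-0.13), np.float64(0.02)), (np.float64(-0.13), np.float64(0.02))] [0.51889, -0.18591]
[(np.float64(-0.11), np.float64(-0.01)), (np.float64(-0.11), np.float64(-0.0)), (np.float64(-0.11), np.float64(-0.0)), (np.float64(-0.11), np.float64(0.01)), (np.float64(-0.1), np.float64(0.01))] [0.52224, -0.18591]
```

Call:
send_rows(
  plan=[
    {"linear": [-0.13, 0.02, -0.01], "roll": 0},
    {"linear": [-0.13, 0, 0], "roll": 0},
    {"linear": [-0.13, 0, 0], "roll": 0},
    {"linear": [-0.13, 0, 0.02], "roll": 0},
    {"linear": [-0.13, 0, 0.02], "roll": 0},
  ],
)

```text
t: 15.08
tcp_pos: [0.5178, -0.1844, 0.2006]
tool_rot: [-0.703, -0.063, 0.064, 0.705]
force: [1.6, 4.6, -3.9]
finger_gap: 0.198
```

```bash
python3 - <<'E'
from h import *
c=[.51889,-.18591]
s,pc=rep(c)
nxt(c,pc-.06*np.arange(1,6))
nxt(c,pc-.05*np.arange(1,6))
im=manip.snapshot('scene'); cv2.imwrite('pics/o_s.png',cv2.resize(im[110:240,90:250],None,fx=4.5,fy=4.5,interpolation=2))
E
```

```text
t 15.07 tcp [ 0.5178 -0.1844  0.2006] F [ 1.62  4.59 -3.9 ] T [ 0.72  0.41 -0.01] gap 16.9
cmd [ 0.5189 -0.1859] phi -1.597 phic -1.58 rad mm 63.9 radc 65.4 Resist tang 1.5 Frad -4.63
[(np.float64(-0.13), np.float64(0.03)), (np.float64(-0.12), np.float64(0.03)), (np.float64(-0.13), np.float64(0.05)), (np.float64(-0.12), np.float64(0.05)), (np.float64(-0.12), np.float64(0.05))] [0.49946, -0.18305]
[(np.float64(-0.11), np.float64(0.02)), (np.float64(-0.1), np.float64(0.03)), (np.float64(-0.11), np.float64(0.03)), (np.float64(-0.1), np.float64(0.04)), (np.float64(-0.1), np.float64(0.05))] [0.50263, -0.1837]
```

View pics/o_s.png

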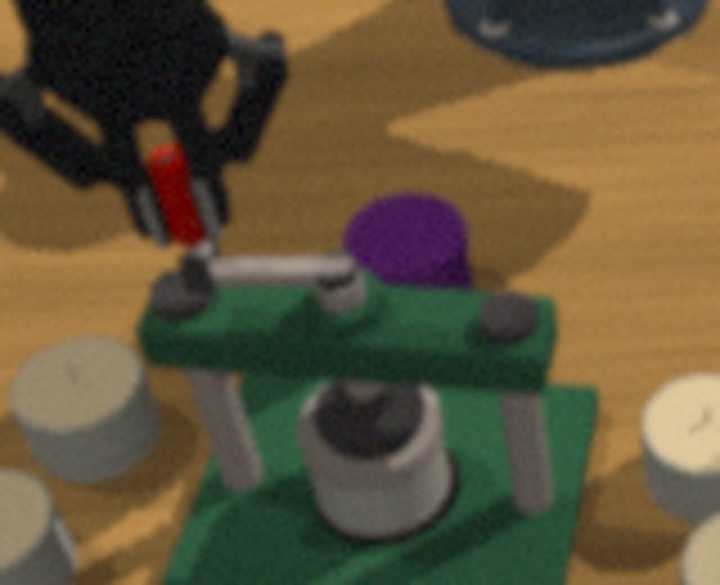

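```bash
sed -i 's/^C=.*/C=np.array([.5190,-.1197]); RR=.065/' h.py; python3 - <<'E'
from h import *
c=[.51889,-.18591]
s,pc=rep(c)
nxt(c,pc-.06*np.arange(1,6))
E
```

```text
t 15.12 tcp [ 0.5173 -0.1843  0.2006] F [-0.1   3.81 -3.67] T [ 0.69  0.52 -0.04] gap 17.1
cmd [ 0.5189 -0.1859] phi -1.597 phic -1.572 rad mm 64.6 radc 66.2 Resist tang -0.2 Frad -3.81
[(np.float64(-0.12), np.float64(0.07)), (np.float64(-0.12), np.float64(0.03)), (np.float64(-0.13), np.float64(0.04)), (np.float64(-0.12), np.float64(0.05)), (np.float64(-0.11), np.float64(0.06))] [0.49984, -0.18177]
```

Call:
send_rows(
  plan=[
    {"linear": [-0.12, 0.02, 0.07], "roll": 0},
    {"linear": [-0.12, 0, 0.03], "roll": 0},
    {"linear": [-0.13, 0, 0.04], "roll": 0},
    {"linear": [-0.12, 0, 0.05], "roll": 0},
    {"linear": [-0.11, 0, 0.06], "roll": 0},
  ],
)

```text
t: 15.75
tcp_pos: [0.4999, -0.1808, 0.2006]
tool_rot: [-0.704, -0.064, 0.063, 0.705]
force: [1.8, 6.1, -2.9]
finger_gap: 0.196
```

```bash
python3 - <<'E'
from h import *
c=[.49984,-.18177]
s,pc=rep(c)
nxt(c,pc-.06*np.arange(1,6))
nxt(c,pc-.05*np.arange(1,6))
E
```

```text
t 15.75 tcp [ 0.4999 -0.1808  0.2006] F [ 1.84  6.14 -2.94] T [ 0.96  0.19 -0.02] gap 16.8
cmd [ 0.4998 -0.1818] phi -1.874 phic -1.87 rad mm 64.0 radc 65.0 Resist tang -0.07 Frad -6.41
[(np.float64(-0.11), np.float64(0.06)), (np.float64(-0.11), np.float64(0.07)), (np.float64(-0.11), np.float64(0.08)), (np.float64(-0.1), np.float64(0.08)), (np.float64(-0.09), np.float64(0.09))] [0.48245, -0.17336]
[(np.float64(-0.1), np.float64(0.05)), (np.float64(-0.09), np.float64(0.06)), (np.float64(-0.09), np.float64(0.06)), (np.float64(-0.08), np.float64(0.07)), (np.float64(-0.08), np.float64(0.07))] [0.48518, -0.17499]
```

```bash
sed -i 's/^C=.*/C=np.array([.5205,-.1186]); RR=.065/' h.py; python3 - <<'E'
from h import *
c=[.49984,-.18177]
s,pc=rep(c)
nxt(c,pc-.05*np.arange(1,6))
E
```

```text
t 15.75 tcp [ 0.4999 -0.1808  0.2006] F [ 1.84  6.14 -2.94] T [ 0.96  0.19 -0.02] gap 16.8
cmd [ 0.4998 -0.1818] phi -1.891 phic -1.887 rad mm 65.5 radc 66.5 Resist tang -0.18 Frad -6.41
[(np.float64(-0.07), np.float64(0.1)), (np.float64(-0.09), np.float64(0.06)), (np.float64(-0.09), np.float64(0.06)), (np.float64(-0.08), np.float64(0.07)), (np.float64(-0.09), np.float64(0.07))] [0.4855, -0.17341]
```

Call:
send_rows(
  plan=[
    {"linear": [-0.07, 0, 0.1], "roll": 0},
    {"linear": [-0.09, 0, 0.06], "roll": 0},
    {"linear": [-0.09, 0, 0.06], "roll": 0},
    {"linear": [-0.08, 0, 0.07], "roll": 0},
    {"linear": [-0.09, 0, 0.07], "roll": 0},
  ],
)

```text
t: 16.38
tcp_pos: [0.4862, -0.1739, 0.2006]
tool_rot: [0.705, 0.064, -0.063, -0.704]
force: [4.2, 0.5, -4.1]
finger_gap: 0.196
```

```bash
python3 - <<'E'
from h import *
c=[.4855,-.17341]
s,pc=rep(c)
nxt(c,pc-.05*np.arange(1,6))
im=manip.snapshot('scene'); cv2.imwrite('pics/p_s.png',cv2.resize(im[110:240,90:250],None,fx=4.5,fy=4.5,interpolation=2))
E
```

```text
t 16.38 tcp [ 0.4862 -0.1739  0.2006] F [ 4.2   0.53 -4.06] T [ 0.01 -0.27  0.06] gap 16.7
cmd [ 0.4855 -0.1734] phi -2.126 phic -2.139 rad mm 65.1 radc 65.0 Resist tang 3.29 Frad -2.67
[(np.float64(-0.08), np.float64(0.08)), (np.float64(-0.07), np.float64(0.08)), (np.float64(-0.07), np.float64(0.08)), (np.float64(-0.07), np.float64(0.09)), (np.float64(-0.06), np.float64(0.09))] [0.47291, -0.1629]
```

View pics/p_s.png

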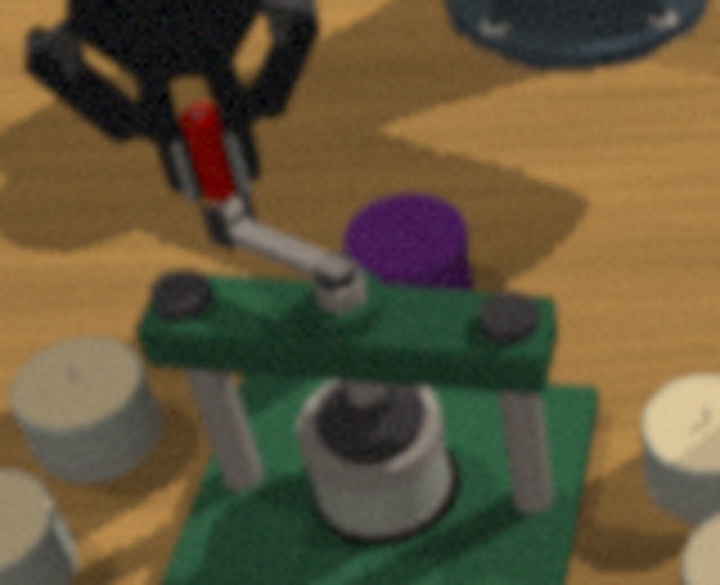

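```bash
python3 - <<'E'
from h import *
c=[.4855,-.17341]
s,pc=rep(c)
nxt(c,pc-.02*np.arange(1,6),.0648)
E
```

```text
t 16.43 tcp [ 0.4855 -0.1734  0.2006] F [ 4.1   0.08 -4.66] T [-0.03 -0.3   0.  ] gap 16.9
cmd [ 0.4855 -0.1734] phi -2.139 phic -2.139 rad mm 65.0 radc 65.0 Resist tang 3.41 Frad -2.28
[(np.float64(-0.03), np.float64(0.04)), (np.float64(-0.03), np.float64(0.03)), (np.float64(-0.03), np.float64(0.03)), (np.float64(-0.03), np.float64(0.03)), (np.float64(-0.03), np.float64(0.03))] [0.48021, -0.1695]
```

Call:
send_rows(
  plan=[
    {"linear": [-0.03, 0, 0.04], "roll": 0},
    {"linear": [-0.03, 0, 0.03], "roll": 0},
    {"linear": [-0.03, 0, 0.03], "roll": 0},
    {"linear": [-0.03, 0, 0.03], "roll": 0},
    {"linear": [-0.03, 0, 0.03], "roll": 0},
  ],
)

```text
t: 17.05
tcp_pos: [0.4801, -0.1694, 0.2006]
tool_rot: [0.704, 0.064, -0.063, -0.704]
force: [3.6, -0.4, -4.8]
finger_gap: 0.197
```

```bash
python3 - <<'E'
from h import *
c=[.48021,-.1695]
s,pc=rep(c)
nxt(c,pc-.02*np.arange(1,6),.0648)
E
```

```text
t 17.05 tcp [ 0.4801 -0.1694  0.2006] F [ 3.62 -0.36 -4.77] T [-0.21 -0.24  0.  ] gap 16.9
cmd [ 0.4802 -0.1695] phi -2.243 phic -2.24 rad mm 64.9 radc 64.9 Resist tang 3.06 Frad -1.97
[(np.float64(-0.03), np.float64(0.04)), (np.float64(-0.02), np.float64(0.03)), (np.float64(-0.03), np.float64(0.03)), (np.float64(-0.03), np.float64(0.04)), (np.float64(-0.02), np.float64(0.03))] [0.47546, -0.16518]
```

Call:
send_rows(
  plan=[
    {"linear": [-0.03, 0, 0.04], "roll": 0},
    {"linear": [-0.02, 0, 0.03], "roll": 0},
    {"linear": [-0.03, 0, 0.03], "roll": 0},
    {"linear": [-0.03, 0, 0.04], "roll": 0},
    {"linear": [-0.02, 0, 0.03], "roll": 0},
  ],
)

```text
t: 17.68
tcp_pos: [0.4753, -0.165, 0.2005]
tool_rot: [0.704, 0.064, -0.064, -0.704]
force: [3.8, -1.2, -3.2]
finger_gap: 0.198
```

```bash
python3 - <<'E'
from h import *
c=[.47546,-.16518]
s,pc=rep(c)
nxt(c,pc-.02*np.arange(1,6),.0648)
im=manip.snapshot('scene'); cv2.imwrite('pics/q_full.png',im)
a=cv2.imread('pics/a_scene.png')
f=lambda i:cv2.resize(i[185:240,145:200],None,fx=7,fy=7,interpolation=2)
cv2.imwrite('pics/q_s.png',np.hstack([f(a),f(im)]))
E
```

```text
t 17.68 tcp [ 0.4753 -0.165   0.2005] F [ 3.76 -1.23 -3.23] T [-0.26 -0.36  0.  ] gap 16.9
cmd [ 0.4755 -0.1652] phi -2.343 phic -2.339 rad mm 64.8 radc 64.8 Resist tang 3.55 Frad -1.74
[(np.float64(-0.02), np.float64(0.04)), (np.float64(-0.03), np.float64(0.03)), (np.float64(-0.02), np.float64(0.04)), (np.float64(-0.03), np.float64(0.03)), (np.float64(-0.02), np.float64(0.04))] [0.47095, -0.16051]
```

View pics/q_s.png

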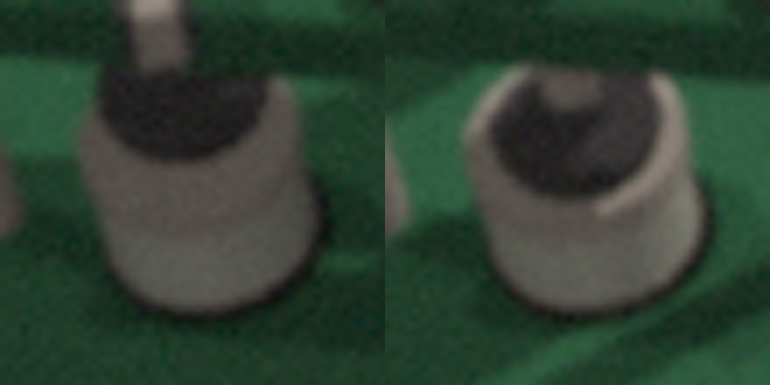

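```bash
python3 - <<'E'
from h import *
h=np.array([.5148,-.119])
cam=manip.get_calibration('scene')['cam_to_world'][:2,3]
u=(cam-h)/np.linalg.norm(cam-h)
g=lambda p:np.round((np.array(proj('scene',p))-[145,185])*7+[385,0],0)
for z in (.072,.075,.078,.082,.09): print(z,'foot front',g([*(h+.03*u),z]),'lid front',g([*(h+.039*u),z]),'lidL',g([*(h+.039*np.array([u[1],-u[0]])),z]),'lidR',g([*(h-.039*np.array([u[1],-u[0]])),z]))
print('tin bottom front',g([*(h+.038*u),.02]))
im=cv2.imread('pics/q_full.png');cv2.imwrite('pics/q_c.png',cv2.resize(im[190:232,150:196],None,fx=13,fy=13,interpolation=2))
E
```

```text
0.072 foot front [597. 201.] lid front [601. 220.] lidL [472. 164.] lidR [690. 112.]
0.075 foot front [596. 196.] lid front [600. 215.] lidL [470. 159.] lidR [689. 107.]
0.078 foot front [594. 190.] lid front [599. 210.] lidL [468. 153.] lidR [688. 101.]
0.082 foot front [593. 183.] lid front [597. 202.] lidL [466. 146.] lidR [687.  94.]
0.09 foot front [589. 168.] lid front [594. 188.] lidL [462. 131.] lidR [684.  79.]
tin bottom front [622. 308.]
```

View pics/q_c.png

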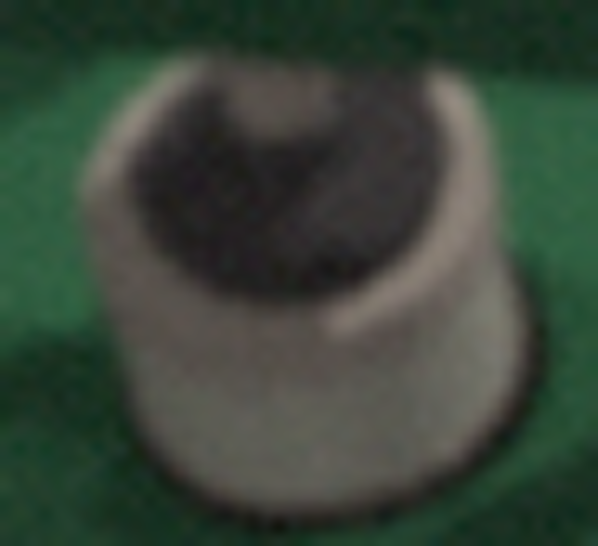

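```bash
cat >> h.py <<'E'
def fine(cmd,dphi,rr=.0648):
    s,pc=rep(cmd); p=np.array(cmd,float); q=C+rr*np.array([np.cos(pc-dphi),np.sin(pc-dphi)]); d=(q-p)/.03/5
    a,b=round(d@X,3),round(d@Z,3); print('row x5',a,b,'->',(p+.15*(a*X+b*Z)).round(5).tolist())
E
python3 - <<'E'
from h import *
fine([.47546,-.16518],.05)
E
```

```text
t 17.73 tcp [ 0.4752 -0.1649  0.2005] F [ 4.25 -0.08 -2.84] T [-0.26 -0.27  0.05] gap 17.1
cmd [ 0.4755 -0.1652] phi -2.346 phic -2.339 rad mm 64.8 radc 64.8 Resist tang 3.09 Frad -2.92
row x5 -0.012 0.018 -> [0.4732, -0.16285]
```

Call:
send_rows(
  plan=[
    {"linear": [-0.012, 0, 0.018], "roll": 0},
    {"linear": [-0.012, 0, 0.018], "roll": 0},
    {"linear": [-0.012, 0, 0.018], "roll": 0},
    {"linear": [-0.012, 0, 0.018], "roll": 0},
    {"linear": [-0.012, 0, 0.018], "roll": 0},
  ],
)

```text
t: 18.35
tcp_pos: [0.4731, -0.1626, 0.2005]
tool_rot: [0.704, 0.064, -0.063, -0.704]
force: [4.3, -0.9, -1.2]
finger_gap: 0.199
```

```bash
python3 - <<'E'
from h import *
fine([.4732,-.16285],.05)
E
```

```text
t 18.35 tcp [ 0.4731 -0.1626  0.2005] F [ 4.32 -0.9  -1.16] T [-0.17 -0.25 -0.03] gap 17.0
cmd [ 0.4732 -0.1628] phi -2.393 phic -2.389 rad mm 64.7 radc 64.8 Resist tang 3.6 Frad -2.55
row x5 -0.011 0.018 -> [0.47109, -0.16049]
```

Call:
send_rows(
  plan=[
    {"linear": [-0.011, 0, 0.018], "roll": 0},
    {"linear": [-0.011, 0, 0.018], "roll": 0},
    {"linear": [-0.011, 0, 0.018], "roll": 0},
    {"linear": [-0.011, 0, 0.018], "roll": 0},
    {"linear": [-0.011, 0, 0.018], "roll": 0},
  ],
)

```text
t: 18.98
tcp_pos: [0.4711, -0.1603, 0.2005]
tool_rot: [0.704, 0.064, -0.063, -0.704]
force: [5.4, -1.0, -1.6]
finger_gap: 0.195
```

```bash
python3 - <<'E'
from h import *
fine([.47109,-.16049],.05)
E
```

```text
t 18.98 tcp [ 0.4711 -0.1603  0.2005] F [ 5.41 -1.03 -1.55] T [-0.2  -0.42  0.1 ] gap 16.6
cmd [ 0.4711 -0.1605] phi -2.44 phic -2.438 rad mm 64.7 radc 64.8 Resist tang 4.28 Frad -3.47
row x5 -0.01 0.019 -> [0.4691, -0.15796]
```

Call:
send_rows(
  plan=[
    {"linear": [-0.01, 0, 0.019], "roll": 0},
    {"linear": [-0.01, 0, 0.019], "roll": 0},
    {"linear": [-0.01, 0, 0.019], "roll": 0},
    {"linear": [-0.01, 0, 0.019], "roll": 0},
    {"linear": [-0.01, 0, 0.019], "roll": 0},
  ],
)

```text
t: 19.6
tcp_pos: [0.4695, -0.1583, 0.2005]
tool_rot: [0.705, 0.064, -0.063, -0.704]
force: [6.9, -3.1, -3.1]
finger_gap: 0.197
```

```bash
python3 - <<'E'
from h import *
fine([.4691,-.15796],.04)
E
```

```text
t 19.6 tcp [ 0.4695 -0.1583  0.2005] F [ 6.91 -3.07 -3.12] T [-0.44 -0.54  0.08] gap 16.8
cmd [ 0.4691 -0.158 ] phi -2.48 phic -2.488 rad mm 64.6 radc 64.7 Resist tang 6.67 Frad -3.57
row x5 -0.008 0.015 -> [0.46752, -0.15596]
```

Call:
send_rows(
  plan=[
    {"linear": [-0.01, 0, 0.015], "roll": 0},
    {"linear": [-0.005, 0, 0.015], "roll": 0},
    {"linear": [0, 0, 0], "roll": 0},
    {"linear": [0, 0, 0], "roll": 0},
    {"linear": [0, 0, 0], "roll": 0},
  ],
)

```text
t: 20.23
tcp_pos: [0.4692, -0.1578, 0.2006]
tool_rot: [0.705, 0.064, -0.063, -0.704]
force: [7.0, -2.2, -3.0]
finger_gap: 0.194
```

```bash
python3 - <<'E'
from h import *
c=app([.4691,-.15796],[(-.015,.03)]); print(c.tolist())
fine(c,.02)
im=manip.snapshot('scene'); cv2.imwrite('pics/r_full.png',im)
a=cv2.imread('pics/q_full.png')
f=lambda i:cv2.resize(i[185:240,145:200],None,fx=7,fy=7,interpolation=2)
cv2.imwrite('pics/r_s.png',np.hstack([f(a),f(im)]))
E
```

```text
[0.46849562744323886, -0.15715549157081235]
t 20.23 tcp [ 0.4692 -0.1578  0.2006] F [ 6.96 -2.17 -2.98] T [-0.42 -0.53  0.03] gap 16.6
cmd [ 0.4685 -0.1572] phi -2.489 phic -2.504 rad mm 64.6 radc 64.7 Resist tang 5.95 Frad -4.21
row x5 -0.004 0.008 -> [0.46769, -0.15608]
```

View pics/r_s.png

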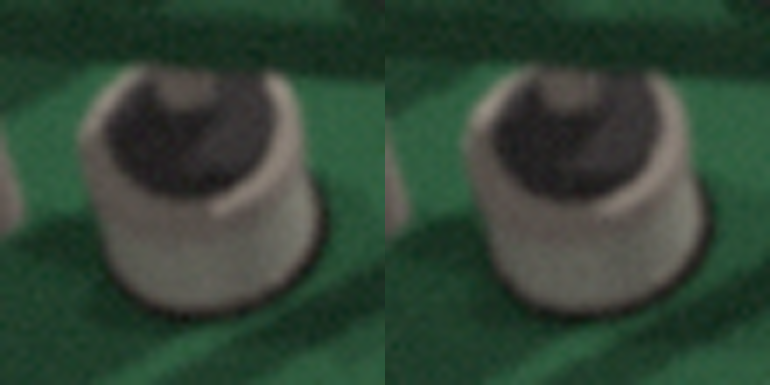

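```bash
python3 - <<'E'
import cv2,numpy as np
for n in ['a_scene','f_s','q_full','r_full']:
    if n=='f_s': continue
    g=cv2.imread(f'pics/{n}.png').astype(float)
    for c0 in (164,168,172,176):
        p=g[205:232,c0:c0+4].mean(1); print(n,c0,(p[:,2]-p[:,0]).round(0).astype(int).tolist(), p.mean(1).round(0).astype(int).tolist())
E
```

```text
a_scene 164 [0, 3, 7, 10, 12, 10, 11, 12, 10, 11, 10, 11, 12, 12, 9, 8, 7, 6, 8, 7, 8, 7, 7, 3, -4, -6, -6] [32, 38, 52, 69, 78, 78, 80, 78, 80, 77, 77, 77, 77, 80, 84, 84, 85, 85, 85, 84, 80, 73, 57, 38, 27, 27, 35]
a_scene 168 [3, 0, 4, 10, 11, 12, 10, 10, 10, 12, 11, 11, 11, 10, 9, 10, 8, 8, 7, 8, 8, 8, 7, 8, 5, 0, -6] [32, 32, 38, 59, 76, 79, 78, 78, 78, 78, 78, 77, 78, 78, 83, 86, 88, 88, 87, 88, 86, 84, 81, 64, 38, 23, 28]
a_scene 172 [2, 2, 7, 11, 10, 12, 10, 12, 11, 12, 11, 12, 12, 10, 10, 10, 8, 10, 8, 7, 8, 8, 9, 9, 4, 0, -4] [31, 28, 44, 65, 76, 79, 77, 78, 79, 80, 80, 76, 77, 79, 84, 86, 89, 88, 87, 89, 87, 86, 85, 71, 46, 25, 26]
a_scene 176 [4, 8, 11, 10, 12, 11, 11, 12, 12, 12, 10, 10, 10, 9, 8, 9, 8, 7, 8, 8, 8, 7, 8, 9, 4, -2, -7] [40, 60, 72, 79, 78, 77, 79, 80, 78, 79, 76, 75, 78, 81, 83, 83, 83, 85, 84, 86, 85, 84, 76, 55, 32, 23, 28]
q_full 164 [2, 2, 2, 2, 2, 1, 6, 8, 10, 10, 12, 10, 11, 11, 10, 9, 9, 8, 9, 8, 8, 8, 8, 4, 0, -7, -9] [35, 35, 34, 32, 35, 38, 45, 60, 75, 81, 82, 81, 79, 81, 85, 88, 88, 88, 87, 87, 83, 77, 59, 41, 30, 33, 36]
q_full 168 [4, 2, 4, 2
[... 765 characters left out ...]
1, 81, 80, 83, 87, 88, 89, 88, 88, 85, 77, 61, 42, 29, 30, 38]
r_full 168 [2, 2, 2, 2, 2, 0, 2, 3, 6, 10, 13, 12, 11, 12, 11, 10, 8, 10, 8, 9, 9, 8, 9, 8, 4, -2, -7] [34, 35, 36, 41, 36, 35, 35, 35, 50, 70, 80, 81, 80, 79, 82, 87, 88, 90, 90, 91, 90, 89, 84, 68, 41, 24, 32]
r_full 172 [4, 4, 3, 4, 2, 3, 2, 5, 10, 11, 13, 12, 12, 12, 10, 11, 9, 8, 10, 8, 6, 7, 10, 8, 6, 1, -8] [45, 48, 52, 52, 42, 35, 30, 32, 55, 78, 85, 82, 80, 81, 84, 87, 92, 92, 90, 90, 91, 91, 87, 72, 49, 26, 38]
r_full 176 [3, 3, 2, 2, 2, 4, 5, 10, 16, 16, 14, 11, 10, 11, 9, 8, 8, 7, 8, 8, 8, 7, 9, 9, 4, -3, -9] [53, 53, 53, 51, 44, 38, 52, 80, 107, 112, 99, 84, 79, 82, 84, 86, 86, 85, 87, 88, 87, 87, 79, 59, 36, 36, 48]
```

```bash
python3 - <<'E'
from h import *
fine([.4685,-.15716],.08,.0643)
E
```

```text
t 20.27 tcp [ 0.4692 -0.1578  0.2006] F [ 5.95 -2.53 -2.99] T [-0.53 -0.56 -0.  ] gap 16.8
cmd [ 0.4685 -0.1572] phi -2.489 phic -2.504 rad mm 64.6 radc 64.7 Resist tang 5.62 Frad -3.2
row x5 -0.011 0.033 -> [0.46599, -0.15259]
```

Call:
send_rows(
  plan=[
    {"linear": [-0.011, 0, 0.033], "roll": 0},
    {"linear": [-0.011, 0, 0.033], "roll": 0},
    {"linear": [-0.011, 0, 0.033], "roll": 0},
    {"linear": [-0.011, 0, 0.033], "roll": 0},
    {"linear": [-0.011, 0, 0.033], "roll": 0},
  ],
)

```text
t: 20.9
tcp_pos: [0.4674, -0.155, 0.2006]
tool_rot: [0.706, 0.065, -0.063, -0.702]
force: [6.3, -6.5, -6.5]
finger_gap: 0.197
```

```bash
python3 - <<'E'
from h import *
fine([.46599,-.15259],.08,.0643)
E
```

```text
t 20.9 tcp [ 0.4674 -0.155   0.2006] F [ 6.35 -6.54 -6.51] T [-1.24 -0.58  0.01] gap 16.8
cmd [ 0.466  -0.1526] phi -2.541 phic -2.584 rad mm 64.4 radc 64.2 Resist tang 8.99 Frad -1.54
row x5 -0.012 0.032 -> [0.46336, -0.14819]
```

```bash
python3 - <<'E'
from h import *
im=manip.snapshot('scene'); cv2.imwrite('pics/s_full.png',im)
im=manip.snapshot('wrist'); cv2.imwrite('pics/s_w.png',im)
s=st()
def fit(n):
    g=cv2.imread(f'pics/{n}.png').astype(float).mean(2)
    o=[]
    for c0 in range(160,182,3):
        p=g[205:240,c0:c0+3].mean(1)
        # lid skirt lower edge: match step in idx 10..18 relative to tin bottom
        seg=p[10:19]; x=np.arange(10,19)
        best=min((np.sum((seg-np.where(x<k,0,0)-(lo+(hi-lo)/(1+np.exp(-(x-k)/.5))))**2),k) for k in np.arange(11.5,17,.1) for lo in [np.median(p[10:13])] for hi in [np.median(p[16:19])])
        o.append(best[1])
    return np.round(o,1),np.mean(o).round(2)
for n in ['a_scene','q_full','r_full','s_full']: print(n,*fit(n))
E
```

```text
t 21.0 tcp [ 0.4673 -0.1549  0.2006] F [ 6.85 -6.03 -6.58] T [-1.11 -0.64  0.06] gap 17.1
a_scene [15.  12.6 13.9 13.9 13.7 13.6 12.3 12. ] 13.37
q_full [15.8 13.5 14.5 14.3 14.3 14.6 13.2 11.5] 13.96
r_full [15.6 13.5 14.6 14.7 14.7 15.3 14.3 11.6] 14.29
s_full [15.8 14.  14.6 14.9 14.7 15.6 13.7 11.5] 14.35
```

View pics/s_w.png

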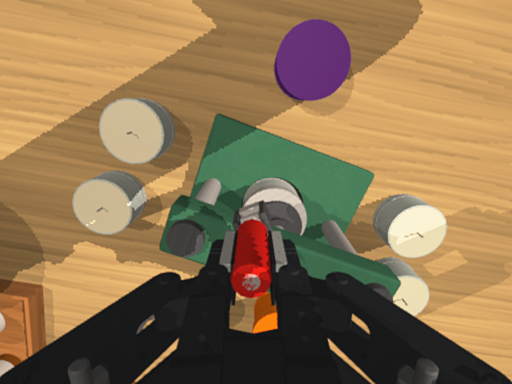

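```bash
python3 - <<'E'
from h import *
def arc(cx,cy,r,z,cols):
    a=np.linspace(0,2*np.pi,2000); P=np.array([proj('scene',(cx+r*np.cos(t),cy+r*np.sin(t),z)) for t in a])
    o=[]
    for c in cols:
        m=abs(P[:,0]-c)<.4; o.append(P[m,1].max())
    return np.array(o)
g={n:cv2.imread(f'pics/{n}.png').astype(float).mean(2) for n in ['a_scene','q_full','r_full','s_full']}
def bottom(n,c):
    p=g[n][224:236,c-1:c+2].mean(1); lv=55
    i=np.where((p[:-1]>=lv)&(p[1:]<lv))[0][0]; return 224+i+(p[i]-lv)/(p[i]-p[i+1])
cols=[164,167,170,173,176]
# side edges for center
for n in g: print(n,[round(bottom(n,c),2) for c in cols])
for h in [(.5148,-.119),(.5148,-.117),(.518,-.119)]:
    print(h,'bot',arc(*h,.038,.02,cols).round(2),'lidtop72',arc(*h,.039,.072,[176,178,180,182,184]).round(2),'75',arc(*h,.039,.075,[176,178,180,182,184]).round(2))
for n in g:
    for c in (176,178,180,182,184): print(n,c,g[n][200:220,c-1:c+2].mean(1).round(0).astype(int).tolist())
E
```

```text
a_scene [np.float64(226.16), np.float64(227.74), np.float64(228.5), np.float64(228.65), np.float64(228.4)]
q_full [np.float64(226.28), np.float64(227.91), np.float64(228.58), np.float64(228.71), np.float64(228.5)]
r_full [np.float64(226.33), np.float64(227.93), np.float64(228.61), np.float64(228.72), np.float64(228.51)]
s_full [np.float64(226.34), np.float64(227.86), np.float64(228.54), np.float64(228.75), np.float64(228.52)]Traceback (most recent call last):
  File "<stdin>", line 16, in <module>
  File "<stdin>", line 3, in arc
  File "h.py", line 15, in proj
    c=manip.get_calibration(n); f=192/np.tan(np.radians(c['fovy'])/2)
ValueError: time passes only in moves, steps and waits
```

```bash
python3 - <<'E'
from h import *
CAL=manip.get_calibration('scene')
F=192/np.tan(np.radians(CAL['fovy'])/2); TI=np.linalg.inv(CAL['cam_to_world'])
def arc(cx,cy,r,z,cols):
    a=np.linspace(0,2*np.pi,4000); q=TI@np.array([cx+r*np.cos(a),cy+r*np.sin(a),z+0*a,1+0*a])
    u=q[0]/q[2]*F+CAL['cx'];v=q[1]/q[2]*F+CAL['cy']
    return np.array([v[abs(u-c)<.4].max() for c in cols])
g={n:cv2.imread(f'pics/{n}.png').astype(float).mean(2) for n in ['a_scene','q_full','r_full','s_full']}
for h in [(.5148,-.119),(.5148,-.117),(.518,-.119)]:
    print(h,'bot',arc(*h,.038,.02,[164,167,170,173,176]).round(2),'lidtop72',arc(*h,.039,.072,[174,176,178,180,182]).round(2),'76',arc(*h,.039,.076,[174,176,178,180,182]).round(2),'foot72',arc(*h,.03,.072,[164,167,170]).round(2),'foot76',arc(*h,.03,.076,[164,167,170]).round(2))
for n in g:
    for c in (176,178,180,182): print(n,c,g[n][203:222,c-1:c+2].mean(1).round(0).astype(int).tolist())
    print([ (lambda p: round(203+np.interp(-55,-p[::-1],np.arange(len(p))[::-1]),2) if 0 else round(203+next(i+(55-p[i])/(p[i+1]-p[i]) for i in range(len(p)-2) if p[i]<55<=p[i+1] and p[i+2]>65),2))(g[n][203:222,c-1:c+2].mean(1)) for c in (164,167,170)])
E
```

```text
(0.5148, -0.119) bot [226.2  228.14 229.14 229.52 229.47] lidtop72 [216.93 216.57 216.01 215.23 214.2 ] 76 [215.88 215.49 214.9  214.1  213.04] foot72 [212.3  213.65 214.16] foot76 [211.44 212.7  213.15]
(0.5148, -0.117) bot [225.34 227.69 228.89 229.42 229.47] lidtop72 [216.98 216.7  216.22 215.54 214.61] 76 [215.93 215.62 215.12 214.41 213.46] foot72 [211.63 213.32 214.03] foot76 [210.82 212.39 213.03]
(0.518, -0.119) bot [227.29 229.21 230.19 230.56 230.5 ] lidtop72 [217.97 217.6  217.03 216.25 215.2 ] 76 [216.91 216.51 215.92 215.11 214.04] foot72 [213.39 214.71 215.2 ] foot76 [212.53 213.75 214.19]
a_scene 176 [29, 31, 30, 45, 63, 75, 77, 76, 80, 80, 78, 80, 80, 74, 77, 78, 84, 84, 85]
a_scene 178 [31, 35, 45, 64, 75, 80, 79, 78, 79, 79, 78, 78, 75, 75, 78, 82, 84, 83, 83]
a_scene 180 [45, 60, 71, 75, 78, 78, 79, 80, 79, 78, 76, 76, 75, 77, 80, 82, 81, 82, 85]
a_scene 182 [70, 76, 79, 78, 78, 78, 79, 77, 75, 74, 73, 72, 75, 77, 80, 80, 79, 79, 82]
[np.float64(206.49), np.float64(207.62), np.float64(207.78)]
q_full 176 [52, 56, 54, 52, 53, 46, 39, 29, 35, 61, 94, 110, 100, 84, 81
[... 498 characters left out ...]
114, 98, 85, 79, 82, 83, 87, 85]
r_full 180 [54, 55, 53, 53, 51, 48, 54, 71, 100, 118, 117, 99, 87, 83, 82, 85, 86, 86, 87]
r_full 182 [58, 56, 62, 68, 73, 83, 99, 117, 121, 115, 100, 87, 85, 87, 90, 92, 91, 90, 92]
[np.float64(211.18), np.float64(212.62), np.float64(213.37)]
s_full 176 [51, 53, 54, 57, 55, 54, 42, 38, 35, 51, 84, 105, 101, 85, 80, 81, 84, 88, 87]
s_full 178 [54, 56, 56, 55, 53, 51, 41, 41, 59, 90, 114, 114, 98, 83, 79, 81, 84, 85, 85]
s_full 180 [54, 54, 55, 53, 51, 48, 52, 71, 99, 117, 117, 100, 84, 79, 83, 84, 87, 86, 88]
s_full 182 [56, 59, 62, 68, 73, 83, 98, 117, 122, 114, 102, 90, 86, 86, 91, 93, 92, 92, 92]
[np.float64(210.93), np.float64(212.62), np.float64(213.46)]
```

```bash
python3 - <<'E'
from h import *
c=[.46599,-.15259]
s,pc=rep(c)
nxt(c,pc+np.array([.06,.14,.22,.31,.40]))
E
```

```text
t 21.0 tcp [ 0.4673 -0.1549  0.2006] F [ 6.85 -6.03 -6.58] T [-1.11 -0.64  0.06] gap 17.1
cmd [ 0.466  -0.1526] phi -2.543 phic -2.584 rad mm 64.4 radc 64.2 Resist tang 8.84 Frad -2.26
[(np.float64(0.03), np.float64(-0.13)), (np.float64(0.08), np.float64(-0.15)), (np.float64(0.09), np.float64(-0.15)), (np.float64(0.12), np.float64(-0.16)), (np.float64(0.13), np.float64(-0.14))] [0.4832, -0.17171]
```

Call:
send_rows(
  plan=[
    {"linear": [0.03, 0, -0.13], "roll": 0},
    {"linear": [0.08, 0, -0.15], "roll": 0},
    {"linear": [0.09, 0, -0.15], "roll": 0},
    {"linear": [0.12, 0, -0.16], "roll": 0},
    {"linear": [0.13, 0, -0.14], "roll": 0},
  ],
)

```text
t: 21.62
tcp_pos: [0.4821, -0.1711, 0.2004]
tool_rot: [-0.704, -0.063, 0.065, 0.705]
force: [-0.5, 2.4, 3.9]
finger_gap: 0.2
```

```bash
python3 - <<'E'
from h import *
c=[.4832,-.17171]
s,pc=rep(c)
nxt(c,pc+.08*np.arange(1,6))
E
```

```text
t 21.62 tcp [ 0.4821 -0.1711  0.2004] F [-0.55  2.45  3.91] T [ 0.67  0.47 -0.05] gap 17.1
cmd [ 0.4832 -0.1717] phi -2.202 phic -2.183 rad mm 65.0 radc 64.9 Resist tang -1.88 Frad -1.65
[(np.float64(0.12), np.float64(-0.12)), (np.float64(0.14), np.float64(-0.11)), (np.float64(0.14), np.float64(-0.1)), (np.float64(0.15), np.float64(-0.08)), (np.float64(0.16), np.float64(-0.07))] [0.50674, -0.18205]
```

Call:
send_rows(
  plan=[
    {"linear": [0.12, 0, -0.12], "roll": 0},
    {"linear": [0.14, 0, -0.11], "roll": 0},
    {"linear": [0.14, 0, -0.1], "roll": 0},
    {"linear": [0.15, 0, -0.08], "roll": 0},
    {"linear": [0.16, 0, -0.07], "roll": 0},
  ],
)

```text
t: 22.25
tcp_pos: [0.5066, -0.1826, 0.2004]
tool_rot: [0.705, 0.063, -0.064, -0.704]
force: [-2.6, -0.4, 3.5]
finger_gap: 0.197
```

```bash
python3 - <<'E'
from h import *
c=[.50674,-.18205]
s,pc=rep(c)
nxt(c,pc+.08*np.arange(1,6))
E
```

```text
t 22.25 tcp [ 0.5066 -0.1826  0.2004] F [-2.56 -0.4   3.51] T [0.01 0.85 0.05] gap 16.8
cmd [ 0.5067 -0.182 ] phi -1.785 phic -1.784 rad mm 65.5 radc 64.9 Resist tang -2.41 Frad 0.94
[(np.float64(0.16), np.float64(-0.06)), (np.float64(0.17), np.float64(-0.05)), (np.float64(0.17), np.float64(-0.03)), (np.float64(0.17), np.float64(-0.02)), (np.float64(0.17), np.float64(-0.01))] [0.53245, -0.18254]
```

Call:
send_rows(
  plan=[
    {"linear": [0.16, 0, -0.07], "roll": 0},
    {"linear": [0.17, 0, -0.05], "roll": 0},
    {"linear": [0.17, 0, -0.03], "roll": 0},
    {"linear": [0.17, 0, -0.02], "roll": 0},
    {"linear": [0.17, 0, -0.01], "roll": 0},
  ],
)

```text
t: 22.88
tcp_pos: [0.5329, -0.1834, 0.2005]
tool_rot: [0.705, 0.064, -0.063, -0.704]
force: [-0.9, -3.0, 2.4]
finger_gap: 0.199
```

```bash
python3 - <<'E'
from h import *
c=app([.50674,-.18205],[(.16,-.07),(.17,-.05),(.17,-.03),(.17,-.02),(.17,-.01)]);print(c)
s,pc=rep(c)
nxt(c,pc+.08*np.arange(1,6),.0655)
E
```

```text
[ 0.53250013 -0.18283468]
t 22.88 tcp [ 0.5329 -0.1834  0.2005] F [-0.89 -3.04  2.43] T [-0.57  0.78 -0.02] gap 17.0
cmd [ 0.5325 -0.1828] phi -1.381 phic -1.386 rad mm 66.0 radc 65.3 Resist tang -1.44 Frad 2.82
[(np.float64(0.17), np.float64(0.0)), (np.float64(0.18), np.float64(0.02)), (np.float64(0.17), np.float64(0.04)), (np.float64(0.17), np.float64(0.05)), (np.float64(0.16), np.float64(0.06))] [0.55667, -0.17324]
```

Call:
send_rows(
  plan=[
    {"linear": [0.17, 0, -0.02], "roll": 0},
    {"linear": [0.18, 0, 0.01], "roll": 0},
    {"linear": [0.17, 0, 0.03], "roll": 0},
    {"linear": [0.17, 0, 0.05], "roll": 0},
    {"linear": [0.17, 0, 0.06], "roll": 0},
  ],
)

```text
t: 23.5
tcp_pos: [0.5572, -0.1738, 0.2004]
tool_rot: [-0.704, -0.064, 0.064, 0.704]
force: [-1.8, -0.6, 3.7]
finger_gap: 0.197
```

```bash
python3 - <<'E'
from h import *
c=app([.5325,-.18283],[(.17,-.02),(.18,.01),(.17,.03),(.17,.05),(.17,.06)]);print(c)
s,pc=rep(c)
nxt(c,pc+.06*np.arange(1,6),.0665)
E
```

```text
[ 0.55717952 -0.17435821]
t 23.5 tcp [ 0.5572 -0.1738  0.2004] F [-1.79 -0.55  3.72] T [-0.31  0.75 -0.05] gap 16.8
cmd [ 0.5572 -0.1744] phi -0.984 phic -0.989 rad mm 66.3 radc 66.7 Resist tang -1.8 Frad -0.53
[(np.float64(0.12), np.float64(0.06)), (np.float64(0.11), np.float64(0.07)), (np.float64(0.12), np.float64(0.07)), (np.float64(0.11), np.float64(0.07)), (np.float64(0.1), np.float64(0.08))] [0.57182, -0.16101]
```

Call:
send_rows(
  plan=[
    {"linear": [0.12, 0, 0.06], "roll": 0},
    {"linear": [0.11, 0, 0.07], "roll": 0},
    {"linear": [0.12, 0, 0.07], "roll": 0},
    {"linear": [0.11, 0, 0.07], "roll": 0},
    {"linear": [0.1, 0, 0.08], "roll": 0},
  ],
)

```text
t: 24.12
tcp_pos: [0.5718, -0.1607, 0.2005]
tool_rot: [0.704, 0.064, -0.064, -0.704]
force: [-2.1, -0.6, 4.5]
finger_gap: 0.197
```

```bash
python3 - <<'E'
from h import *
c=[.57182,-.16101]
s,pc=rep(c)
im=manip.snapshot('wrist'); cv2.imwrite('pics/u_w.png',im)
im=manip.snapshot('scene'); cv2.imwrite('pics/u_full.png',im); cv2.imwrite('pics/u_s.png',cv2.resize(im[110:240,90:250],None,fx=4.5,fy=4.5,interpolation=2))
E
```

```text
t 24.12 tcp [ 0.5718 -0.1607  0.2005] F [-2.1  -0.61  4.45] T [-0.42  0.58  0.02] gap 16.8
cmd [ 0.5718 -0.161 ] phi -0.687 phic -0.691 rad mm 66.3 radc 66.6 Resist tang -1.8 Frad -1.23
```

View pics/u_s.png

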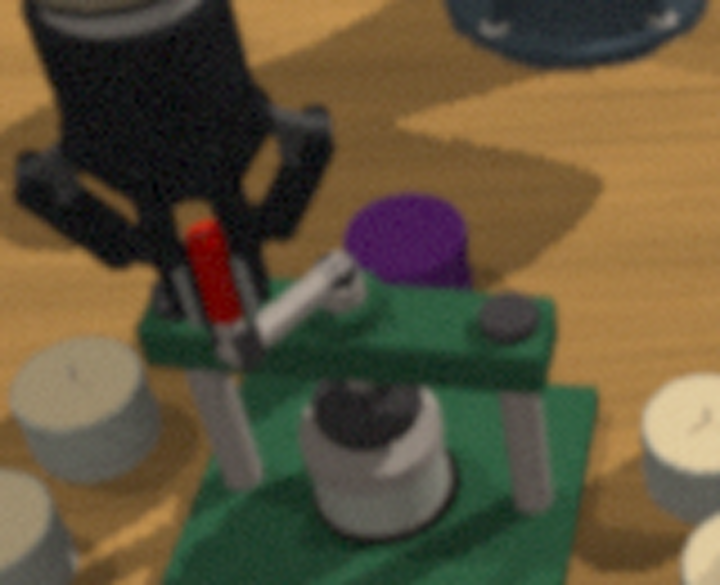

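View pics/u_w.png

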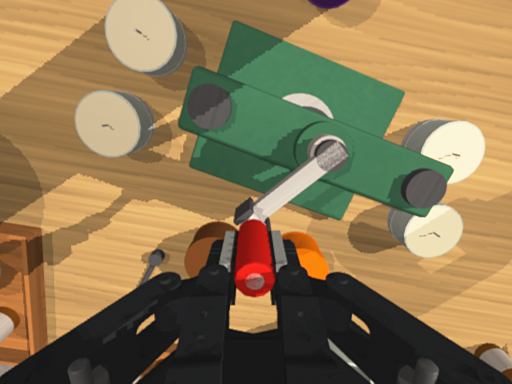

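```bash
python3 - <<'E'
import cv2,numpy as np
n=cv2.resize(cv2.imread('pics/n_s.png'),(160,130),interpolation=cv2.INTER_AREA).astype(float).mean(2)
u=cv2.imread('pics/u_full.png')[110:240,90:250].astype(float).mean(2)
s=cv2.imread('pics/s_full.png')[110:240,90:250].astype(float).mean(2)
for c in (74,78,82,86,90):
    for nm,g in (('n',n),('u',u),('s',s)): print(c,nm,g[97:122,c-1:c+2].mean(1).round(0).astype(int).tolist())
a=cv2.imread('pics/n_s.png')[340:560,270:490];b=cv2.imread('pics/u_s.png')[340:560,270:490]
cv2.imwrite('pics/v.png',cv2.resize(np.hstack([a,b]),None,fx=1.8,fy=1.8))
E
```

```text
74 n [40, 46, 61, 75, 82, 85, 84, 81, 80, 82, 82, 87, 88, 88, 88, 88, 88, 83, 76, 63, 44, 29, 31, 34, 40]
74 u [40, 55, 72, 80, 84, 84, 86, 84, 83, 80, 79, 83, 86, 89, 88, 88, 85, 83, 76, 62, 46, 31, 31, 34, 39]
74 s [34, 38, 38, 42, 56, 69, 79, 80, 80, 80, 79, 81, 82, 86, 88, 86, 84, 82, 74, 61, 44, 33, 31, 33, 39]
78 n [35, 34, 34, 52, 70, 81, 83, 81, 82, 83, 82, 83, 87, 90, 91, 92, 92, 94, 93, 90, 81, 62, 38, 28, 31]
78 u [34, 31, 45, 66, 81, 84, 83, 83, 84, 81, 83, 83, 83, 89, 92, 92, 92, 93, 92, 90, 82, 62, 35, 30, 31]
78 s [34, 36, 37, 35, 33, 37, 55, 72, 80, 81, 79, 79, 80, 86, 89, 90, 90, 90, 90, 89, 80, 60, 37, 27, 34]
82 n [35, 34, 32, 49, 69, 80, 82, 83, 84, 82, 81, 84, 89, 92, 92, 93, 93, 93, 94, 93, 89, 73, 46, 26, 34]
82 u [34, 32, 43, 65, 82, 85, 87, 92, 90, 83, 81, 84, 85, 88, 93, 93, 93, 92, 92, 92, 90, 76, 50, 28, 37]
82 s [47, 49, 43, 36, 34, 32, 47, 67, 79, 82, 80, 83, 82, 87, 90, 91, 93, 91, 89, 91, 88, 74, 48, 24, 33]
86 n [34, 35, 55, 85, 108, 118, 110, 93, 85, 84, 84, 86, 88, 90, 91, 92, 90, 91, 91, 92, 87, 68, 45, 36, 46]
86 u [42, 63, 85, 98, 111, 123, 128, 127, 109, 88, 83, 84, 88, 91, 90, 91, 92, 93, 92, 93, 88, 71, 43, 34, 46]
86 s [55, 54, 42, 38, 35, 51, 84, 105, 101, 85, 80, 81, 84, 88, 87, 90, 89, 90, 90, 89, 84, 66, 45, 33, 47]
90 n [94, 115, 127, 133, 130, 120, 102, 87, 83, 84, 88, 89, 89, 89, 89, 88, 89, 87, 88, 84, 65, 44, 33, 44, 50]
90 u [117, 130, 134, 135, 135, 131, 120, 102, 86, 82, 84, 85, 90, 90, 89, 89, 89, 89, 88, 83, 67, 44, 34, 44, 51]
90 s [51, 48, 52, 71, 99, 117, 117, 100, 84, 79, 83, 84, 87, 86, 88, 87, 86, 87, 88, 81, 67, 43, 33, 43, 51]
```

View pics/v.png

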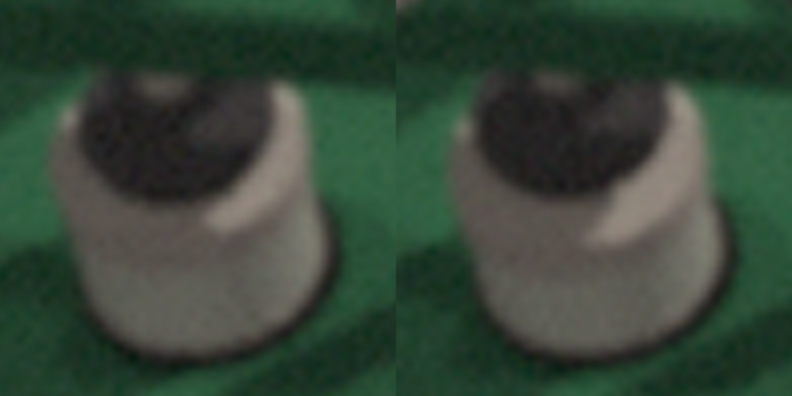

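```bash
python3 - <<'E'
import cv2,numpy as np
for nm in 'nop u'.replace(' ',''):
    g=cv2.resize(cv2.imread(f'pics/{nm}_s.png'),(160,130),interpolation=cv2.INTER_AREA).astype(float).mean(2)
    print(nm,[g[97:109,c-1:c+2].mean(1).round(0).astype(int).tolist() for c in (88,91)])
im=cv2.imread('pics/u_full.png')
cv2.imwrite('pics/w.png',np.hstack([cv2.resize(im[180:265,60:130],None,fx=5,fy=5,interpolation=2),cv2.resize(im[180:265,225:295],None,fx=5,fy=5,interpolation=2)]))
E
```

```text
n [[47, 66, 91, 117, 129, 129, 116, 94, 83, 81, 83, 86], [116, 129, 134, 133, 124, 110, 95, 87, 87, 88, 91, 92]]
o [[34, 36, 52, 83, 111, 123, 112, 93, 83, 82, 82, 85], [78, 99, 118, 127, 122, 110, 96, 88, 84, 86, 89, 90]]
p [[48, 41, 38, 55, 88, 112, 114, 97, 83, 81, 83, 85], [60, 75, 96, 116, 121, 110, 96, 88, 83, 84, 87, 89]]
u [[76, 107, 124, 129, 133, 136, 133, 121, 101, 85, 81, 84], [129, 134, 134, 135, 133, 124, 110, 95, 86, 85, 87, 89]]
```

View pics/w.png

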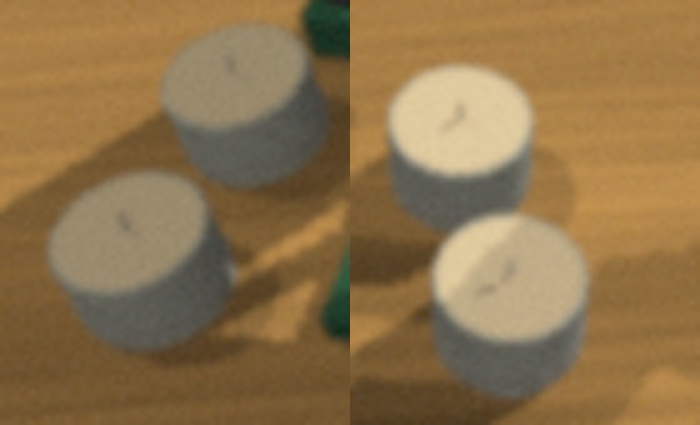

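```bash
python3 - <<'E'
from h import *
CAL=manip.get_calibration('scene')
F=192/np.tan(np.radians(CAL['fovy'])/2); TI=np.linalg.inv(CAL['cam_to_world'])
def arcr(cx,cy,r,z,c):
    a=np.linspace(0,2*np.pi,6000); q=TI@np.array([cx+r*np.cos(a),cy+r*np.sin(a),z+0*a,1+0*a])
    u=q[0]/q[2]*F+CAL['cx'];v=q[1]/q[2]*F+CAL['cy']; m=v[abs(u-c)<.4]; return m.max(),m.min()
g=cv2.imread('pics/u_full.png').astype(float).mean(2)
for c in (249,257): print(c,g[190:265,c-1:c+2].mean(1).round(0).astype(int).tolist())
for c,yb in ((257,258.5),(249,224.5)):
  for x in np.arange(.42,.66,.002):
    o=atz('scene',(c,yb),0.0) if 0 else None
  best=min((abs(arcr(x,y,.0375,0,c)[0]-yb),x,y) for x in np.arange(.42,.62,.002) for y in [ -.119+ .0] ) if 0 else None
  p=atz('scene',(c,yb),0.); cx,cy=p[0]-.0375,p[1]
  print(c,yb,'center',cx,cy,'bottom',arcr(cx,cy,.0375,0,c),'top',arcr(cx,cy,.0375,.048,c))
E
```

```text
249 [121, 120, 130, 158, 184, 193, 195, 194, 195, 193, 193, 192, 191, 190, 190, 191, 194, 194, 195, 194, 193, 195, 194, 186, 160, 121, 96, 90, 91, 91, 90, 89, 90, 107, 143, 177, 190, 193, 194, 194, 194, 194, 189, 182, 175, 171, 169, 164, 161, 162, 167, 166, 166, 166, 163, 151, 127, 104, 90, 87, 88, 89, 88, 90, 88, 86, 84, 78, 74, 70, 68, 67, 61, 59, 57]
257 [120, 120, 121, 121, 122, 132, 153, 171, 185, 191, 195, 195, 195, 194, 196, 195, 194, 195, 192, 190, 176, 153, 124, 103, 96, 95, 96, 95, 99, 98, 99, 104, 130, 165, 184, 182, 175, 171, 169, 166, 167, 162, 157, 153, 152, 157, 161, 166, 168, 167, 168, 168, 165, 166, 167, 165, 164, 152, 121, 97, 91, 91, 91, 90, 92, 91, 87, 89, 93, 84, 72, 69, 79, 89, 92]
257 258.5 center 0.6036413290851689 0.07971263476933146 bottom (np.float64(258.52350355319913), np.float64(233.19509629298705)) top (np.float64(247.58643431757366), np.float64(221.84367532641994))
249 224.5 center 0.4999374088795391 0.06898629543639849 bottom (np.float64(224.5211658727134), np.float64(202.75514431798345)) top (np.float64(213.09616191722142), np.float64(191.13674296054592))
```

```bash
python3 - <<'E'
import cv2,numpy as np
im=cv2.imread('pics/u_full.png')
cv2.imwrite('pics/x.png',cv2.resize(im[165:265,115:235],None,fx=6.5,fy=6,interpolation=2))
E
```

```text
(no output)
```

View pics/x.png

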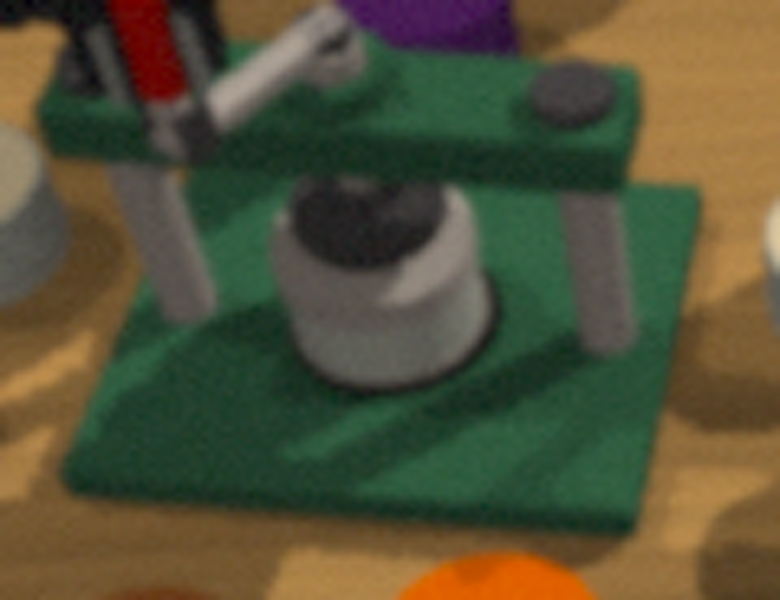

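Call:
send_rows(
  plan=[
    {"linear": [0, 0, 0], "roll": 0},
    {"linear": [0, 0, 0], "roll": 0},
    {"linear": [0, 0, 0], "roll": 0},
    {"linear": [0, 0, 0], "roll": 0},
    {"linear": [0, 0, 0], "roll": 0},
  ],
  claw=50,
)

```text
t: 24.85
tcp_pos: [0.5716, -0.1609, 0.2004]
tool_rot: [-0.704, -0.064, 0.064, 0.704]
force: [0.2, -1.1, -1.1]
finger_gap: 0.584
```

```bash
python3 - <<'E'
from h import *
s=st(); im=manip.snapshot('wrist'); cv2.imwrite('pics/y_w.png',im)
E
```

```text
t 24.85 tcp [ 0.5716 -0.1609  0.2004] F [ 0.22 -1.12 -1.1 ] T [-0.02 -0.   -0.01] gap 49.9
```

View pics/y_w.png

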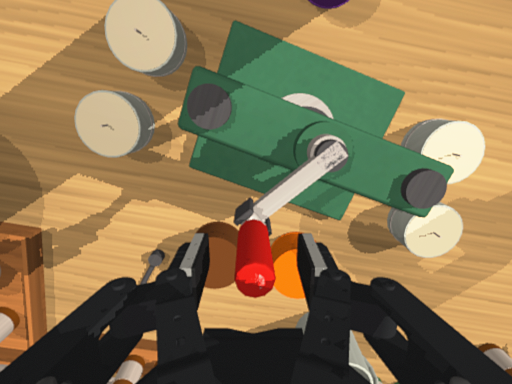

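Call:
send_rows(
  plan=[
    {"linear": [0, -0.5, 0], "roll": 0},
    {"linear": [0, -0.9, 0], "roll": 0},
    {"linear": [0, -1, 0], "roll": 0},
    {"linear": [0, -1, 0], "roll": 0},
    {"linear": [0, -1, 0], "roll": 0},
  ],
)

```text
t: 25.52
tcp_pos: [0.5717, -0.1609, 0.3347]
tool_rot: [0.705, 0.064, -0.063, -0.704]
force: [0.9, -0.1, 0.3]
finger_gap: 0.586
```

```bash
python3 - <<'E'
from h import *
s=st(); im=manip.snapshot('wrist'); cv2.imwrite('pics/z_w.png',im)
im=manip.snapshot('scene'); cv2.imwrite('pics/z_full.png',im); cv2.imwrite('pics/z_s.png',cv2.resize(im[110:240,90:250],None,fx=4.5,fy=4.5,interpolation=2))
E
```

```text
t 25.52 tcp [ 0.5717 -0.1609  0.3347] F [ 0.91 -0.15  0.27] T [-0.02 -0.02  0.03] gap 50.1
```

View pics/z_s.png

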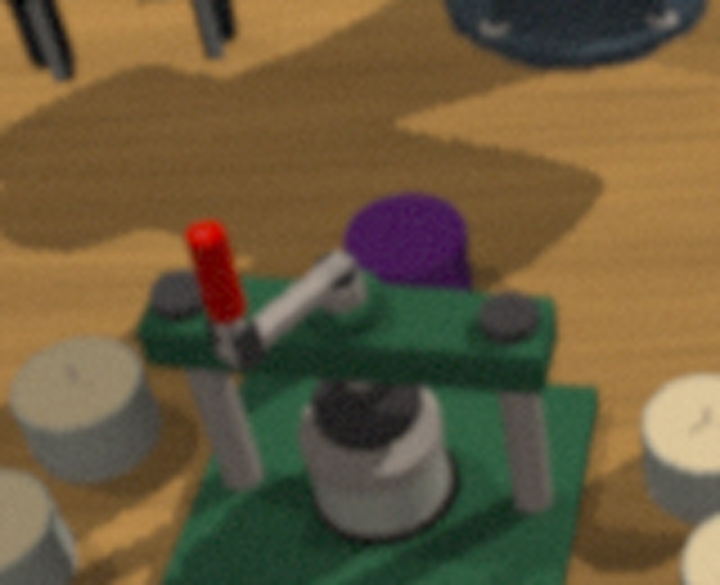

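View pics/z_w.png

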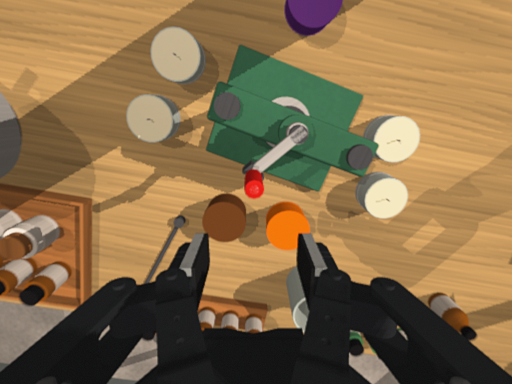

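```bash
python3 - <<'E'
from h import *
a=cv2.imread('pics/a_scene.png').astype(float).mean(2);z=cv2.imread('pics/z_full.png').astype(float).mean(2);s=cv2.imread('pics/s_full.png').astype(float).mean(2)
for c in (168,172,180): print(c,'z',z[195:222,c-1:c+2].mean(1).round(0).astype(int).tolist(),'s',s[195:222,c-1:c+2].mean(1).round(0).astype(int).tolist())
st(); print(manip.sign_off())
E
```

```text
168 z [62, 57, 41, 34, 34, 31, 33, 33, 32, 34, 28, 34, 33, 30, 44, 66, 79, 83, 80, 81, 80, 80, 79, 77, 82, 85, 90] s [69, 75, 73, 70, 63, 51, 39, 34, 32, 32, 32, 32, 34, 36, 37, 35, 33, 37, 55, 72, 80, 81, 79, 79, 80, 86, 89]
172 z [49, 47, 39, 36, 34, 38, 34, 35, 35, 34, 33, 32, 31, 31, 40, 64, 80, 79, 84, 89, 88, 83, 81, 80, 84, 86, 89] s [64, 74, 76, 78, 76, 66, 49, 36, 31, 34, 35, 38, 47, 49, 43, 36, 34, 32, 47, 67, 79, 82, 80, 83, 82, 87, 90]
180 z [42, 51, 55, 54, 54, 52, 49, 43, 40, 48, 63, 91, 112, 126, 131, 131, 132, 127, 119, 98, 85, 80, 83, 84, 88, 86, 88] s [47, 53, 57, 57, 58, 53, 54, 53, 54, 54, 55, 53, 51, 48, 52, 71, 99, 117, 117, 100, 84, 79, 83, 84, 87, 86, 88]
t 25.62 tcp [ 0.5738 -0.1618  0.3377] F [ 0.65 -0.89 -0.36] T [-0.07  0.05 -0.01] gap 50.1
the job is handed in; nothing more can be done
None
```

I swung the red handle upright, turned the crank clockwise until it firmed up, wound it back about 1.85 rad, let go, lifted clear and handed the job in at about 25.6 s. I believe the lid is home, but one camera estimate disagrees.

- **Gripping the handle:** my first attempt closed on air. The fingertips sit about 40 mm further back from the TCP than the given 8 mm overhang implies. I measured this in the pictures, went lower, and the second grip held.
- **Pressing:** the tangential force was about 1 N turning freely and about 3.5–4 N pushing the lid. It then rose steadily to about 9 N, roughly 8 N above free turning against the 11 N dent limit. I stopped there.
- **Lid height:** pictures show the lid sank about 3.7 mm in all. It did not move at all while the force rose from about 6 to 9 N, which is what a lid that is home should do.
- **Disagreeing check:** the absolute height read from the blurred scene camera put the lid 1–3 mm above home. That reading also put the unpressed lid higher than it could have been, so I trusted the force and the lack of movement.
- **Final state:** the handle stands upright in the last scene picture. The foot is about 15 mm clear of the lid by the pictures. The tin was still in place on the press, I saw none of the other candle tins shift, and the gripper was off everything.

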